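# Load bearing housings into a sprung-keeper rack

### The arm

A 7-joint arm with a two-finger parallel gripper is mounted at the origin on the work surface. World frame = base frame: x ahead of the robot, y to its left, z up, the work surface at z = 0. Lengths are in m, angles in rad, forces in N, time in s.
With the tool pointing down it reaches from about 0.425 to 0.925 m from the base axis. Payload 6.8 kg.
Tool frame: the origin (TCP) lies midway between the tips of the shut fingers; the grasp point (between the pads) lies 19 mm behind it; z points along the fingers, y is the line along which they close (so a half turn about z gives the same grasp; the last joint's range is limited). The gripper opens to 85 mm and grips with 20 to 120 N. Pads are 22 mm wide; open, the fingers measure 114 mm over their backs; the gripper's body (76 mm by 85 mm) begins 54 mm behind the grasp point. The pads swing forward as they close: fully open they stand 13 mm farther back than shut.
Start: joints at [1.031, 0.477, 0.022, 1.555, -0.011, 1.109, -0.083], TCP at [0.283, -0.613, 0.231] pointing down, gripper open.
Joint ranges: [-2.96, 2.96], [-0.34, 2.1], [-1.41, 1.46], [0.24, 2.44], [-1.37, 4.51], [0.17, 1.92], [-2.96, 2.96]. Speed limits (rad/s): [2.39, 2.39, 3.14, 3.14, 3.14, 3.14, 3.14].

### API

Orientations are given as a unit quaternion [w, x, y, z].
In Python, from station import bot, imaging gives the robot as it stands.
- The arm moves only by the tool move_arm, never from a script. Its argument "commands" is a list that holds one entry, the list of rows, each a list of 7 numbers: the shift along the tool's x, y, z in m, then the turn, a rotation vector about the tool's x, y, z in degrees, then the finger opening in m, from 0 to 0.0854. In form: [[[x, y, z, rx, ry, rz, grip], ...]]. A call has 1 to 20 rows; each row shifts and turns the commanded pose from where the row before left it, along the tool's axes as they then stand; what a row does not reach is not made up. A row lasts 1/8 s, in which the tool goes at most 62.5 mm and 10.7 degrees, less where a joint would pass 70% of its speed; a pose out of reach is approached as far as the arm can. A call is refused whole if a number of a shift passes 0.0625 or a number of a turn 10.7, either way. A call with a gripper value outside its range is refused whole. The fingers move at their own pace and stop on an object; "squeeze" is the grip in N (left out, the last holds). Time passes only in rows, so rows that do not move let the fingers close. It gives the time, the measured TCP pose, the force, the opening and the grip force at its end, in the units of the state.
- bot.get_obs(): the state, without advancing time (a new reading comes with each control period).
- imaging.read_camera(name): name is "scene" or "top" or "wrist"; returns the picture (420x560x3 uint8, red, green, blue); there is no depth.
- imaging.calibration(name): a dict with "intrinsics" (3x3 intrinsics, pixels), "extrinsics" (4x4, takes a point from camera to world coordinates); the wrist camera has in their place "mount" (4x4, takes a point from camera to tool coordinates, whose origin is the TCP and whose axes are the flange's). Camera axes: x right, y down, z forward; pixel columns grow to the right and rows downward; lengths in m; the calibration is good to about 2 mm. A picture is of the moment at which its call begins: read the wrist's pose just before it. calibration takes no time and is no camera call.
- bot.hand_in(): hands the job in; it is judged then, once.
The state is a dict: "t": time; "q": joint angles; "joint_vel": joint speeds; "joint_torque": joint torques, N m; "eef_pos": TCP position; "tool_rot": TCP orientation; "contact_force": force on the tool from outside, world axes, zero at the start; "torque": the same for the moment, N m; "gripper_width": opening from 0.0 (shut) to 1.0 (fully open); "grasp_force": force on a finger pad.
Only numpy, scipy, OpenCV 4.12 (cv2) and the standard library are available. Lean on these libraries where they do the work, as an engineer would, in place of code of your own. Each camera call takes 0.05 s, during which the arm holds its last target. There are 200 camera calls.

### The job

Load the brass turntable bearing housings into the holding rack: take the locking pin from its forked stand, swing the sprung keeper bar open with the pin's shank and stand the pin in the stop hole so that the bar stays open by itself, then slide every housing on the bench, upright, into a slot of its own, fully home with its flange under the slotted plate. When all are in, pull the pin out so that the bar springs fully shut across the housings, and hang the pin upright in its forked stand again; leave the other things on the bench where they are.

Things in the scene. Friction and masses are not known exactly. Their poses are not given: they have to be found in the camera images.
- keeper (a joint): Angle (rad) of the rack's sprung keeper bar: 0 = shut, lying across the mouths of the four slots; grows as it swings out to the rack's front (clockwise from above, free end towards the rack's -x); limit 1.55. A damped torsion spring drives it shut: 0.18 N m at 0, 0.37 N m at 1.5 rad; let go, it shuts in about a second.
- bar_middle (a point): A point on the keeper bar's centre line, 136 mm from the hinge, half-way up the bar. The straight steel bar is 10 mm thick, 16 mm tall and reaches 228 mm from the hinge; it lies 29 to 45 mm above the bench, 3 mm over the slotted plate and the stop boss.
- rack: Holding rack, fixed. Origin on the bench under its middle; x to its back, y along the slot row towards the hinge; front (-x) roughly faces the robot. Base sheet, top at z = 8 mm, clear in front of the plate to x = -85 mm. Level slotted plate z = 20 to 26 mm, x = -10 to 60 mm: four slots 23 mm wide, 48 mm apart, open to the front between round-nosed teeth; 12 mm space below it for flanges.
- hinge (a point): The keeper bar's vertical hinge axis at the bar's mid height, 37 mm above the bench; in the rack frame at (0, 115, 37) mm. Axes as the rack's. The shut bar runs from here along the rack's -y. The hinge post is 22 mm across and 55 mm tall.
- stop_hole (a point): Mouth centre of the hole in the square steel stop boss (36 x 36 mm, top 26 mm above the bench), at (-129, 72) mm in the rack frame, 136 mm from the hinge. Hole 12.6 mm wide, chamfered, 26 mm deep (down to the bench). With the pin standing in it and the bar resting against the pin, the bar is held open at about 1.3 rad.
- fork_rest (a point): Where the middle of the pin's black head is when the pin hangs by its collar in its forked stand (fixed): 84 mm above the bench, midway along and between two level prongs 40 mm long along this frame's x, 14 mm apart, open towards -x, joined by a steel post at +x; prong tops 60 mm above the bench. Wooden foot 75 x 60 x 10 mm.
- pin_head (a point): Locking pin, loose, 90 g, at first hanging upright in the fork. This point: middle of its black square head (18 x 18 mm, 40 mm tall, sides along x and y here; z up). Under it a steel collar 26 mm across (20 to 24 mm below this point), then a shank 10 mm across, 46 mm long, tapered tip 70 mm below. The shank can push the bar open from the plate side, then go down the stop hole.
- pin_tip (a point): Lower end of the pin's shank, on its axis.
- housing0_mid (a point): Turntable bearing housing (two to four are present), a brass flanged barrel standing on its flange, 56 mm tall, 150 g: flange 44 mm across, 8 mm thick at the bottom, plain barrel 18 mm across above. This point is on its axis, half-way up (28 mm above its underside); z points up, away from the flange.
- housing1_mid (a point): Turntable bearing housing (two to four are present), a brass flanged barrel standing on its flange, 56 mm tall, 150 g: flange 44 mm across, 8 mm thick at the bottom, plain barrel 18 mm across above. This point is on its axis, half-way up (28 mm above its underside); z points up, away from the flange.
- housing2_mid (a point): Turntable bearing housing (two to four are present), a brass flanged barrel standing on its flange, 56 mm tall, 150 g: flange 44 mm across, 8 mm thick at the bottom, plain barrel 18 mm across above. This point is on its axis, half-way up (28 mm above its underside); z points up, away from the flange.
- housing3_mid (a point): Turntable bearing housing (two to four are present), a brass flanged barrel standing on its flange, 56 mm tall, 150 g: flange 44 mm across, 8 mm thick at the bottom, plain barrel 18 mm across above. This point is on its axis, half-way up (28 mm above its underside); z points up, away from the flange.
- slot0 (a point): Where the middle point of a housing lies when it stands fully home in slot 0 (nearest the hinge): 36 mm above the bench, 64 mm along the row from the hinge, 16 mm behind the hinge line. Axes as the rack's; slots run along x. The slot's end stops the barrel about 1 mm further on; the shut bar passes 2 mm in front of a seated barrel.
- slot1 (a point): Where the middle point of a housing lies when it stands fully home in slot 1 (in between): 36 mm above the bench, 112 mm along the row from the hinge, 16 mm behind the hinge line. Axes as the rack's; slots run along x. The slot's end stops the barrel about 1 mm further on; the shut bar passes 2 mm in front of a seated barrel.
- slot2 (a point): Where the middle point of a housing lies when it stands fully home in slot 2 (in between): 36 mm above the bench, 160 mm along the row from the hinge, 16 mm behind the hinge line. Axes as the rack's; slots run along x. The slot's end stops the barrel about 1 mm further on; the shut bar passes 2 mm in front of a seated barrel.
- slot3 (a point): Where the middle point of a housing lies when it stands fully home in slot 3 (farthest from the hinge): 36 mm above the bench, 208 mm along the row from the hinge, 16 mm behind the hinge line. Axes as the rack's; slots run along x. The slot's end stops the barrel about 1 mm further on; the shut bar passes 2 mm in front of a seated barrel.
- jar: Bystander, to be left alone: small glass jar with grey lid, 44 mm across, 55 mm tall. Origin under its middle.
- driver: Bystander, to be left alone: screwdriver lying on the bench. Its long axis is x.
- brush: Bystander, to be left alone: brush lying on the bench. Its long axis is x.
- meter: Bystander, to be left alone: yellow hand multimeter, 75 x 140 x 35 mm. Origin under its middle.
- clock: Bystander, to be left alone: grey alarm clock, 90 mm round, 100 mm tall. Origin under its middle.
- speaker: Bystander, to be left alone: bare loudspeaker lying face up, 104 mm across, 42 mm tall. Origin under its middle.
- spool: Bystander, to be left alone: copper spool, 44 mm across, 30 mm tall. Origin under its middle.
- pin: The same locking pin; origin at the lower end of its shank.
Not all that is in view belongs to the job. Leave any blue look-alike of the part that bears housing1_mid alone.

How it is judged:
By the outcome, as a careful person would: the job done as asked, in the order asked, and still so for the second after the job is handed in, with the robot touching nothing.
Of housing0, housing1, housing2, housing3 only 2 to 4 are there at a start; the rules pass over those that are not, and their reading is None.
At some moment in a run one of housing0, housing1, housing2, housing3 may be knocked a few centimetres aside while the robot is not near it.
It also fails if it takes over 210 s, if anything falls off the work surface, if the arm or the gripper's body presses on something with over 40 N, if the wrist force passes 120 N, or if a joint passes its speed limit or range.

## Working session

There is one attempt and no reset: what is moved stays moved. The work goes in short steps, Python scripts to look and compute and a tool call to move; the robot and the scene stay as the last step left them, time stands still between calls to the robot, and variables do not carry over. Pictures are saved under pics/ and viewed, at most 14 in all, crops included, and the job is handed in when it is done.

Besides the shell and the picture viewer there is one more tool, called after "Emit:" as a command line: name --argument value ..., lists and objects as JSON in quotes. move_arm: Moves the arm, as the interface text tells. Its arguments: {"type":"object","properties":{"commands":{"type":"array","items":{"type":"array","items":{"type":"array","items":{"type":"number"}}}},"squeeze":{"type":"number"}},"required":["commands"]}

```bash
ls; mkdir -p pics
cat > h.py <<'E'
import numpy as np,cv2
from scipy.spatial.transform import Rotation as R
from station import bot,imaging
def cam(n):
    o=bot.get_obs(); im=imaging.read_camera(n); c=imaging.calibration(n)
    K=np.array(c["intrinsics"])
    if n=="wrist":
        T=np.eye(4);q=o["tool_rot"];T[:3,:3]=R.from_quat([q[1],q[2],q[3],q[0]]).as_matrix();T[:3,3]=o["eef_pos"]
        E=T@np.array(c["mount"])
    else:E=np.array(c["extrinsics"])
    return im,K,E
def px2w(u,v,z,K,E):
    d=E[:3,:3]@np.linalg.solve(K,[u,v,1.]);o=E[:3,3];return o+d*(z-o[2])/d[2]
def w2px(p,K,E):
    c=E[:3,:3].T@(np.array(p)-E[:3,3]);x=K@c;return x[:2]/x[2]
def save(im,f,s=1.):
    cv2.imwrite("pics/"+f,cv2.resize(cv2.cvtColor(im,cv2.COLOR_RGB2BGR),None,fx=s,fy=s,interpolation=cv2.INTER_CUBIC))
E
python3 - <<'E'
from h import *
o=bot.get_obs();print({k:np.round(v,3) for k,v in o.items()})
for n in("top","scene"):
    im,K,E=cam(n);save(im,n+"0.png",1.42);np.savez(n+"0.npz",im=im,K=K,E=E);print(n,K.round(1),E.round(3))
print(np.round(imaging.calibration("wrist")["mount"],4))
E
```

```text
pics
{'t': np.float64(0.0), 'q': array([ 1.031,  0.478,  0.022,  1.556, -0.011,  1.109, -0.083]), 'joint_vel': array([-0.001, -0.001,  0.   ,  0.002, -0.001,  0.001,  0.001]), 'joint_torque': array([-1.0000e-03, -5.9645e+01,  1.6070e+00, -2.8120e+01,  1.2000e-02,
        9.0000e-03,  0.0000e+00]), 'eef_pos': array([ 0.282, -0.613,  0.23 ]), 'tool_rot': array([-0.001,  0.977,  0.214, -0.   ]), 'contact_force': array([0.53 , 0.11 , 0.469]), 'torque': array([-0.004,  0.003,  0.035]), 'grasp_force': np.float64(0.0), 'gripper_width': np.float64(1.0)}
top [[493.1   0.  277.4]
 [  0.  493.1 203.9]
 [  0.    0.    1. ]] [[-0.017 -0.985  0.172  0.346]
 [-0.999  0.022  0.024 -0.089]
 [-0.027 -0.171 -0.985  1.319]
 [ 0.     0.     0.     1.   ]]
scene [[435.8   0.  276.7]
 [  0.  435.8 209.4]
 [  0.    0.    1. ]] [[ 0.801  0.404 -0.443  1.046]
 [ 0.599 -0.553  0.579 -0.689]
 [-0.011 -0.729 -0.685  0.845]
 [ 0.     0.     0.     1.   ]]
[[-8.000e-04 -9.554e-01 -2.953e-01  7.640e-02]
 [ 1.000e+00 -8.000e-04 -3.000e-04 -6.000e-04]
 [ 0.000e+00 -2.953e-01  9.554e-01 -1.412e-01]
 [ 0.000e+00  0.000e+00  0.000e+00  1.000e+00]]
```

View pics/top0.png

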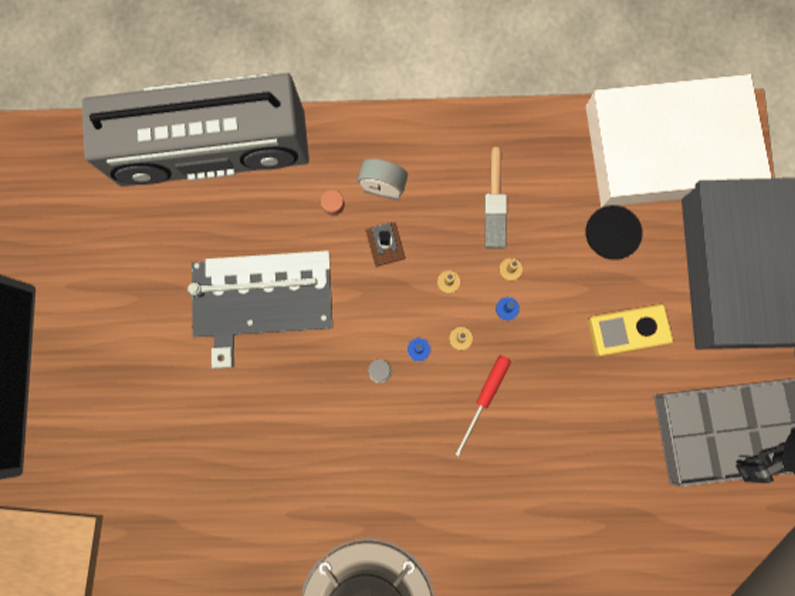

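View pics/scene0.png

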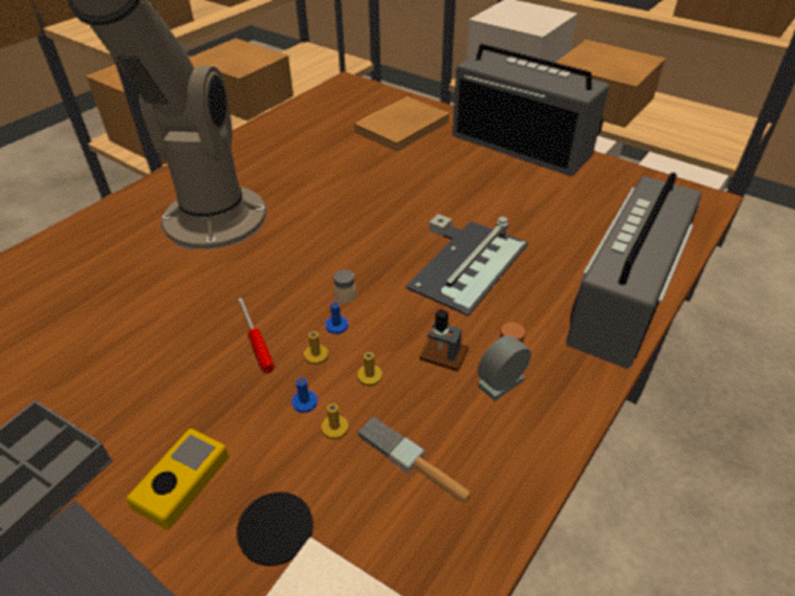

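The top view (display px) shows three brass housings at (449,281), (511,268) and (461,338), and two blue look-alikes at (507,308) and (419,349). The pin in its fork is at (385,238), the hinge post at (194,289) and the stop boss at (221,357).

Run:
```python
from h import *
d=np.load("top0.npz");im,K,E=d["im"],d["K"],d["E"]
hsv=cv2.cvtColor(im,cv2.COLOR_RGB2HSV)
s=1.42
for n,(u,v),z in [("hA",(449,282),.004),("hB",(511,269),.004),("hC",(461,339),.004),("b1",(507,309),.004),("b2",(419,350),.004),("pin",(385,236),.104),("hinge",(194,288),.055),("boss",(222,358),.026),("barend",(324,282),.045),("jar",(379,370),.055),("clock",(383,178),.05),("rackFR",(331,327),.008),("rackFL",(193,336),.008)]:
    print(n,px2w(u/s,v/s,z,K,E).round(3))
```

```text
hA [ 0.587 -0.162  0.004]
hB [ 0.61  -0.281  0.004]
hC [ 0.478 -0.181  0.004]
b1 [ 0.533 -0.27   0.004]
b2 [ 0.459 -0.102  0.004]
pin [ 0.655 -0.045  0.104]
hinge [0.577 0.311 0.055]
boss [0.449 0.264 0.026]
barend [0.585 0.072 0.045]
jar [ 0.42  -0.029  0.055]
clock [ 0.782 -0.041  0.05 ]
rackFR [0.505 0.063 0.008]
rackFL [0.494 0.325 0.008]
```

Emit:
move_arm --commands '[[[0,0,-0.01,0,0,8.2,0.0854],[0,0,-0.01,0,0,8.2,0.0854],[0,0,-0.01,0,0,8.2,0.0854],[0.028,-0.041,-0.008,0,0,0,0.0854],[0.028,-0.041,-0.008,0,0,0,0.0854],[0.028,-0.041,-0.008,0,0,0,0.0854],[0.028,-0.041,-0.008,0,0,0,0.0854],[0.028,-0.041,-0.008,0,0,0,0.0854],[0.028,-0.041,-0.008,0,0,0,0.0854],[0.028,-0.041,-0.008,0,0,0,0.0854],[0.028,-0.041,-0.008,0,0,0,0.0854],[0.028,-0.041,-0.008,0,0,0,0.0854],[0.028,-0.041,-0.008,0,0,0,0.0854],[0.028,-0.041,-0.008,0,0,0,0.0854],[0.028,-0.041,-0.008,0,0,0,0.0854],[0,0,0,0,0,0,0.0854],[0,0,0,0,0,0,0.0854]]]'

```text
t: 2.22
eef_pos: [0.6169, -0.1207, 0.3567]
tool_rot: [0.0, 1.0, 0.001, -0.001]
contact_force: [-0.3, -0.8, -0.1]
gripper_width: 1.003
grasp_force: 0.0
```

Run:
```python
from h import *
o=bot.get_obs();print(o["t"],o["eef_pos"].round(4),o["tool_rot"].round(4))
im,K,E=cam("wrist");save(im,"w1.png",1.42);np.savez("w1.npz",im=im,K=K,E=E);print(K)
```

```text
2.225 [ 0.6169 -0.1207  0.3567] [ 2.0e-04  1.0e+00  1.2e-03 -6.0e-04]
[[303.07441103   0.         273.46572253]
 [  0.         303.07441103 207.63510818]
 [  0.           0.           1.        ]]
```

View pics/w1.png

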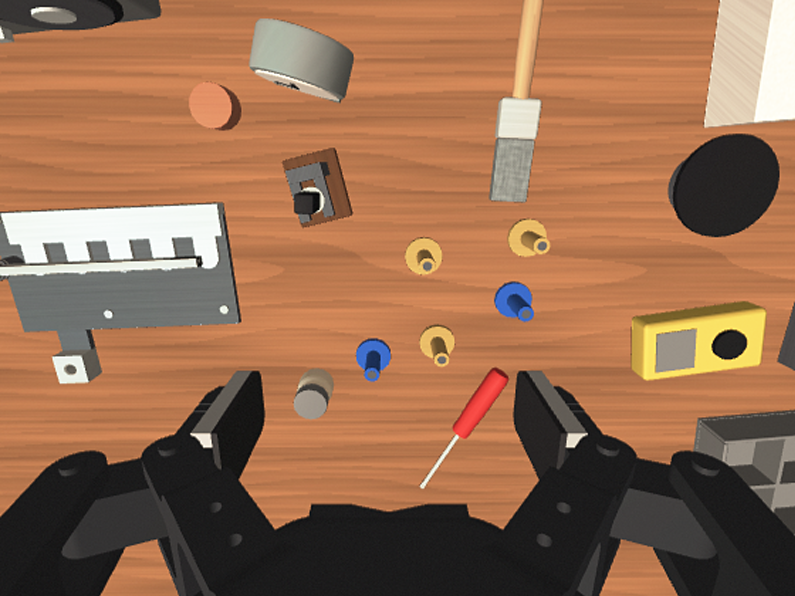

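Wrist view: barrel tops of the brass housings sit at (428,265), (543,246) and (443,359), with blue ones at (525,313) and (372,374). The pin head is at (306,203), its fork opening down-image at about 16° yaw. The rack's stop boss is at (70,370).

Candidates for "pin": the black head at (306,203). The meter dial (729,344) is the only other black thing and isn't a pin. For "housing": three brass barrels; the blue ones are excluded.

Emit:
move_arm --commands '[[[0.004,-0.013,0.02,0,0,0,0.0854],[0.004,-0.013,0.02,0,0,0,0.0854],[0.004,-0.013,0.02,0,0,0,0.0854],[0.004,-0.013,0.02,0,0,0,0.0854],[0.004,-0.013,0.02,0,0,0,0.0854],[0.003,-0.011,0.017,0,0,0,0.0854],[0,0,0,0,0,-8,0.06],[0,0,0,0,0,-8,0.06],[0,0,0,0,0,0,0.06],[0,0,0,0,0,0,0.06]]]'

```text
t: 3.52
eef_pos: [0.6402, -0.0442, 0.2401]
tool_rot: [0.0, 0.99, 0.139, 0.0]
contact_force: [0.5, -0.8, -0.8]
gripper_width: 0.7
grasp_force: 0.0
```

Run:
```python
from h import *
o=bot.get_obs();print(o["t"],o["eef_pos"].round(4),o["tool_rot"].round(4))
im,K,E=cam("wrist");np.savez("w2.npz",im=im,K=K,E=E)
c=w2px([.655,-.045,.104],K,E);print(c);u,v=c.astype(int)
u0,v0=max(u-75,0),max(v-60,0);print(u0,v0);save(im[v0:v0+130,u0:u0+160],"w2.png",4)
```

```text
3.525 [ 0.6402 -0.0442  0.2401] [0.     0.9903 0.139  0.    ]
[279.53456081 183.64268904]
204 123
```

View pics/w2.png

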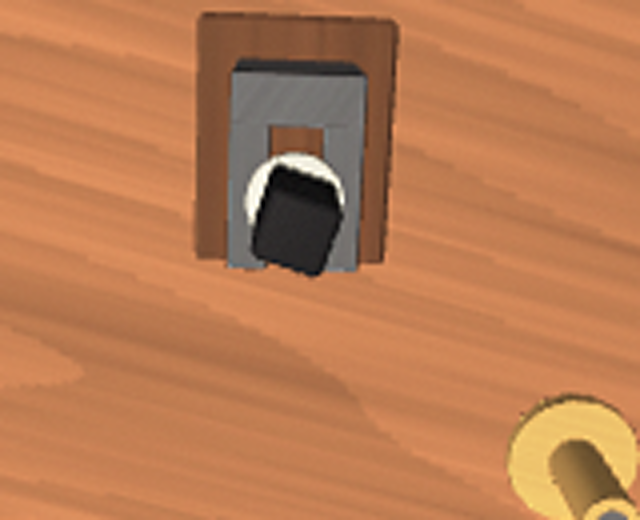

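The crop shows the fork aligned with the tool (yaw about 16°), and the black pin head turned about 15° clockwise within it. The top face is near crop px (297,235).

```bash
cat >> h.py <<'E'
def blob(im,m,lo,hi):pass
E
python3 - <<'E'
from h import *
d=np.load("w2.npz");im,K,E=d["im"],d["K"],d["E"]
c=im[123+35:123+72,204+58:204+90].astype(int).sum(2)
print(np.array2string(c[::2,::2]//3,max_line_width=200))
P=[px2w(204+x/4,123+y/4,.104,K,E) for x,y in[(270,194),(344,213),(317,277),(251,256)]]
for p in P:print(p.round(4))
print("ctr",np.mean(P,0).round(4),[np.degrees(np.arctan2(*(P[b]-P[a])[1::-1])).round(1) for a,b in((0,1),(3,2),(3,0),(2,1))],[np.linalg.norm(P[(a+1)%4]-P[a]).round(4) for a in range(4)])
# fork post/prongs
f=lambda x,y,z:px2w(204+x/4,123+y/4,z,K,E)
for n,q in {"prongL":(228,268),"prongR":(358,271),"backL":(232,72),"backR":(366,76)}.items(): print(n,f(*q,.06).round(4))
E
```

```text
[[115 115 114 114 118  92  89  91  93  89  86  78 115 116 114 115]
 [113 114 113 115 116  92  86  83  86  80  83  74 115 115 115 115]
 [114 116 114 113 111 186 236 233 233 233 199  70 115 115 112 114]
 [114 116 112 109 243 156  66 203 244 232 232 232  94 112 111 116]
 [114 115 109 239 246   9  18  14  25  93 203 242 237 107 112 114]
 [115 114 154 238 210  19  15  20  16  20  12  24  96 240 110 116]
 [114 113 241 240  21  25  25  18  20  18  19  16  12 152 110 115]
 [113 113 240 246  21  42  47  38  28  25  19  21  14  91 106 115]
 [114 113 243 210  24  44  45  46  45  42  34  33  22  22 114 115]
 [113 111 250  24  38  49  45  43  43  43  43  42  40  26 118 114]
 [115 112 190  17  41  47  47  46  44  41  40  42  42  26 118 114]
 [115 114 115  25  44  45  42  44  42  42  41  41  38  40 114 114]
 [115 114 114  37  44  43  44  43  41  41  41  40  28 116 114 113]
 [113 112  95  42  44  44  43  42  42  39  42  39  20 116 114 120]
 [115 113 112  38  46  44  41  42  42  41  39  37  90 114 112 119]
 [112 111 113 111  63  30  37  40  42  40  40  27 120 110 112 115]
 [139 144 105 125 136 140 135 109  31  35  39  38 128 132 106 110]
 [139 139 141 142 141 144 141 140 137 134 106 140 140 137 134 135]
 [150 151 148 141 138 138 140 141 142 142 140 137 137 137 138 138]]
[ 0.664  -0.0347  0.104 ]
[ 0.6644 -0.0524  0.104 ]
[ 0.648  -0.0507  0.104 ]
[ 0.6486 -0.0344  0.104 ]
ctr [ 0.6562 -0.043   0.104 ] [np.float64(-88.6), np.float64(-92.2), np.float64(-1.1), np.float64(-5.9)] [np.float64(0.0177), np.float64(0.0165), np.float64(0.0163), np.float64(0.0153)]
prongL [ 0.6334 -0.0311  0.06  ]
prongR [ 0.6423 -0.0655  0.06  ]
backL [ 0.6842 -0.0184  0.06  ]
backR [ 0.6928 -0.0522  0.06  ]
```

Emit:
move_arm --commands '[[[0.008,0,0,0,0,8,0.06],[0.008,-0.003,0,0,0,8,0.06],[0,0,0.03,0,0,0,0.06],[0,0,0.03,0,0,0,0.06],[0,0,0.03,0,0,0,0.06],[0,0,0.03,0,0,0,0.06],[0,0,0.024,0,0,0,0.06],[0,0,0.024,0,0,0,0.06],[0,0,0,0,0,0,0.06]]]'

```text
t: 4.7
eef_pos: [0.6538, -0.0379, 0.0704]
tool_rot: [0.0, 1.0, 0.001, -0.002]
contact_force: [0.5, -0.3, -0.2]
gripper_width: 0.698
grasp_force: 0.0
```

Emit:
move_arm --commands '[[[0.002,0.0055,0,0,0,0,0.06],[0,0,0,0,0,0,0.03],[0,0,0,0,0,0,0.02],[0,0,0,0,0,0,0.01],[0,0,0,0,0,0,0.01],[0,0,0,0,0,0,0.01],[0,0,0,0,0,0,0.01]]]' --squeeze 60

```text
t: 5.58
eef_pos: [0.6579, -0.0433, 0.0732]
tool_rot: [0.0, 1.0, 0.001, 0.001]
contact_force: [-1.7, -1.1, 5.5]
gripper_width: 0.201
grasp_force: 58.9
```

Emit:
move_arm --commands '[[[0,0,-0.02,0,0,0,0.01],[0,0,-0.03,0,0,0,0.01],[0,0,-0.03,0,0,0,0.01],[0,0,-0.03,0,0,0,0.01],[0,0,-0.03,0,0,0,0.01],[0,0,-0.04,0,0,0,0.01],[-0.01,-0.033,0,0,0,0,0.01],[-0.01,-0.033,0,0,0,0,0.01],[-0.01,-0.033,0,0,0,0,0.01],[-0.01,-0.033,0,0,0,0,0.01],[-0.01,-0.033,0,0,0,0,0.01],[-0.01,-0.028,0,0,0,0,0.01],[0,0,0,0,0,0,0.01],[0,0,0,0,0,0,0.01]]]'

```text
t: 7.32
eef_pos: [0.597, 0.1485, 0.2528]
tool_rot: [0.0, 1.0, 0.001, 0.0]
contact_force: [0.6, -0.4, -0.3]
gripper_width: 0.203
grasp_force: 58.6
```

Run:
```python
from h import *
o=bot.get_obs();print(o["t"],o["eef_pos"].round(4),o["tool_rot"].round(4))
im,K,E=cam("wrist");save(im,"w3.png",1.42);np.savez("w3.npz",im=im,K=K,E=E)
```

```text
7.325 [0.597  0.1485 0.2528] [4.e-04 1.e+00 9.e-04 3.e-04]
```

View pics/w3.png

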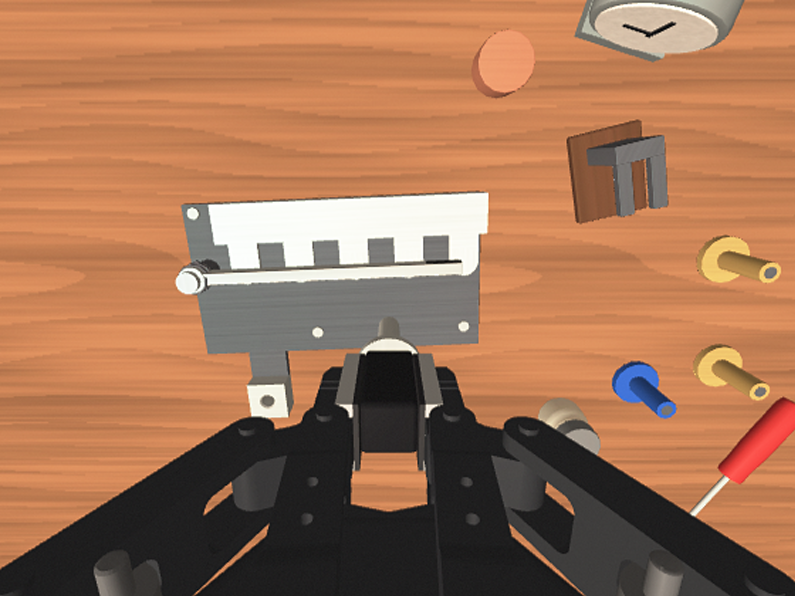

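The pin is held upright, with its tip at (388,322). The hinge post top is at (188,282), the stop hole at (268,401), and the slot back ends at (271,243), (326,240), (381,238) and (436,236).

Run:
```python
from h import *
from scipy.optimize import least_squares
d=np.load("w3.npz");im,K,E=d["im"],d["K"],d["E"];s=1.42
g=cv2.cvtColor(im,cv2.COLOR_RGB2GRAY)
# refine hole centroid (dark in bright boss) & slots
u,v=int(268/s),int(401/s);c=g[v-9:v+10,u-9:u+10];print(np.array2string(c[::1,::1],max_line_width=200))
r=g[int(252/s)];print([(i,int(x)) for i,x in enumerate(r) if 165<i<330][::1])
P={"hinge":px2w(188/s,282/s,.055,K,E),"hole":px2w(268/s,401/s,.026,K,E)}
for i,(a,b) in enumerate([(271,243),(326,240),(381,238),(436,236)]):P["slot%d"%i]=px2w(a/s,b/s,.026,K,E)
for k,p in P.items():print(k,p.round(4))
dt=np.load("top0.npz")
print("tip pix pred z=.125..",[ (w2px([.597+dx,.1485,z],K,E)*s).round(0) for dx,z in((-.0017,.253-.0732+.014),(0,.253-.0732+.014))])
```

```text
[[243 243 243 243 242 242 242 241 241 241 240 241 241 240 240 240 240 239 240]
 [242 242 241 242 241 242 242 241 242 242 242 242 242 242 242 242 242 241 242]
 [244 244 244 243 243 243 244 244 244 244 244 244 243 243 243 243 243 243 243]
 [243 243 243 243 242 243 243 243 243 244 243 242 242 241 242 242 241 241 241]
 [243 243 243 242 244 244 246 248 245 246 249 246 244 243 242 242 242 241 242]
 [244 243 243 244 245 248 235 169 173 153 161 230 250 247 243 243 243 243 241]
 [245 245 245 245 250 210 150  97 105 100 101 122 137 232 247 243 243 242 241]
 [242 242 243 245 222 149  93  98  99 102 102  99  98 126 252 244 241 240 240]
 [242 242 242 246 185 124  93 101 102 104 104 104 102  99 203 245 241 240 240]
 [242 243 244 248 152 119  97 104 105 106 108 107 104 102 195 247 243 243 242]
 [243 242 244 248 172 130  97 105 107 107 108 107 103 108 229 245 242 242 242]
 [242 242 243 245 199 144 123 100 106 106 108 105 101 150 243 242 239 239 240]
 [243 243 242 244 245 174 149 139 115 101 102  98 163 229 242 243 242 242 241]
 [243 242 243 242 244 242 204 158 168 155 166 200 216 237 242 241 240 241
[... 1907 characters left out ...]
 251), (292, 251), (293, 251), (294, 250), (295, 250), (296, 252), (297, 255), (298, 112), (299, 121), (300, 122), (301, 123), (302, 122), (303, 121), (304, 122), (305, 120), (306, 122), (307, 120), (308, 119), (309, 118), (310, 119), (311, 119), (312, 120), (313, 118), (314, 117), (315, 117), (316, 228), (317, 254), (318, 252), (319, 251), (320, 250), (321, 251), (322, 250), (323, 251), (324, 251), (325, 250), (326, 250), (327, 251), (328, 251), (329, 249)]
hinge [0.5793 0.313  0.055 ]
hole [0.4518 0.2658 0.026 ]
slot0 [0.6062 0.2507 0.026 ]
slot1 [0.6088 0.2031 0.026 ]
slot2 [0.6106 0.1557 0.026 ]
slot3 [0.6124 0.1085 0.026 ]
tip pix pred z=.125.. [array([391., 325.]), array([391., 322.])]
```

Emit:
move_arm --commands '[[[0.003,-0.015,0.01,0,0,0,0.01],[0.003,-0.0145,0.02,0,0,0,0.01],[0,0,0.03,0,0,0,0.01],[0,0,0.03,0,0,0,0.01],[0,0,0.025,0,0,0,0.01],[0,0,0.02,0,0,0,0.01],[0,0,0,0,0,0,0.01]]]'

```text
t: 8.25
eef_pos: [0.6013, 0.1791, 0.1148]
tool_rot: [0.001, 1.0, 0.002, -0.002]
contact_force: [-0.2, 0.3, -0.7]
gripper_width: 0.199
grasp_force: 58.6
```

Run:
```python
from h import *
o=bot.get_obs();print(o["t"],o["eef_pos"].round(4),o["tool_rot"].round(4))
im,K,E=cam("scene");u,v=w2px([.6,.18,.05],K,E).astype(int);save(im[v-60:v+60,u-80:u+80],"s4.png",4)
```

```text
8.25 [0.6013 0.1791 0.1148] [ 6.0e-04  1.0e+00  1.5e-03 -2.0e-03]
```

View pics/s4.png

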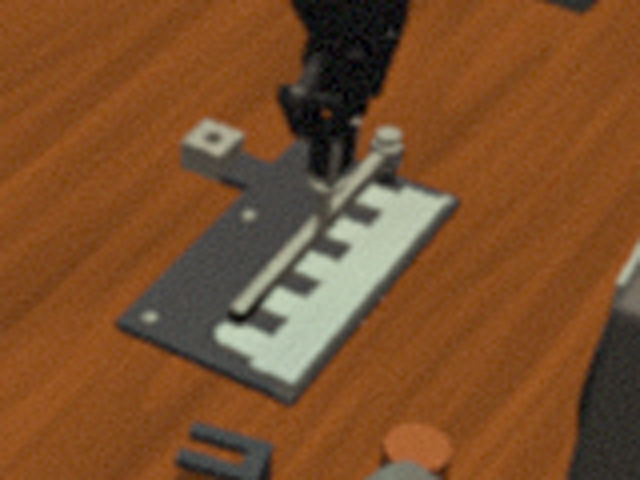

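The pin tip at (322,235) hangs just above and behind the bar, over a tooth between the slots. I lower it behind the bar.

Emit:
move_arm --commands '[[[0.002,0,0.012,0,0,0,0.01],[0,0,0.011,0,0,0,0.01],[0,0,0,0,0,0,0.01],[0,0,0,0,0,0,0.01]]]'

```text
t: 8.8
eef_pos: [0.6049, 0.1791, 0.0945]
tool_rot: [-0.0, 1.0, 0.001, 0.0]
contact_force: [-0.5, 0.4, 0.0]
gripper_width: 0.205
grasp_force: 58.6
```

Run:
```python
from h import *
o=bot.get_obs();p=o["eef_pos"];print(o["t"],p.round(4),o["contact_force"])
O=np.array([.5835,.1990]);a=np.radians(2.3);M=np.array([[np.cos(a),-np.sin(a)],[np.sin(a),np.cos(a)]])
off=np.array([-.001,.0008]);H=np.array([0,.115])
prev=p[:2]
for t in np.r_[np.arange(0,1.2,.1),1.25,1.27,1.25]:
    r=.136; e=np.array([-np.sin(t),-np.cos(t)]);n=np.array([np.cos(t),-np.sin(t)]) 
    q=H+r*e+ (0*n); w=O+M@q-off
    d=w-prev;prev=w;print(round(t,2),w.round(4),"tool x,y",d[0].round(4),-d[1].round(4))
```

```text
8.8 [0.6049 0.1791 0.0945] [-0.49605159  0.42557502  0.04781965]
0.0 [0.5853 0.1772] tool x,y -0.0196 0.0019
0.1 [0.5717 0.1774] tool x,y -0.0136 -0.0001
0.2 [0.5582 0.1788] tool x,y -0.0135 -0.0015
0.3 [0.5449 0.1817] tool x,y -0.0133 -0.0028
0.4 [0.532  0.1858] tool x,y -0.0129 -0.0041
0.5 [0.5195 0.1912] tool x,y -0.0125 -0.0054
0.6 [0.5077 0.1979] tool x,y -0.0119 -0.0066
0.7 [0.4965 0.2057] tool x,y -0.0111 -0.0078
0.8 [0.4862 0.2145] tool x,y -0.0103 -0.0089
0.9 [0.4768 0.2244] tool x,y -0.0094 -0.0098
1.0 [0.4685 0.2351] tool x,y -0.0083 -0.0107
1.1 [0.4613 0.2466] tool x,y -0.0072 -0.0115
1.25 [0.4526 0.2651] tool x,y -0.0086 -0.0185
1.27 [0.4517 0.2676] tool x,y -0.0009 -0.0026
1.25 [0.4526 0.2651] tool x,y 0.0009 0.0026
```

Emit:
move_arm --commands '[[[0,0,0.004,0,0,0,0.01],[-0.0196,0.002,0,0,0,0,0.01],[-0.0136,0,0,0,0,0,0.01],[-0.0135,-0.0015,0,0,0,0,0.01],[-0.0133,-0.0028,0,0,0,0,0.01],[-0.0129,-0.0041,0,0,0,0,0.01],[-0.0125,-0.0054,0,0,0,0,0.01],[-0.0119,-0.0066,0,0,0,0,0.01],[-0.0111,-0.0078,0,0,0,0,0.01],[-0.0103,-0.0089,0,0,0,0,0.01],[-0.0094,-0.0098,0,0,0,0,0.01],[-0.0083,-0.0107,0,0,0,0,0.01],[-0.0072,-0.0115,0,0,0,0,0.01],[-0.0043,-0.0092,0,0,0,0,0.01],[-0.0043,-0.0093,0,0,0,0,0.01],[0,0,0,0,0,0,0.01],[0,0,0,0,0,0,0.01]]]'

```text
t: 10.92
eef_pos: [0.4522, 0.2638, 0.0901]
tool_rot: [0.0, 1.0, 0.001, -0.0]
contact_force: [2.1, -2.9, 0.1]
gripper_width: 0.201
grasp_force: 58.7
```

Run:
```python
from h import *
o=bot.get_obs();p=o["eef_pos"];print(o["t"],p.round(4),o["contact_force"])
im,K,E=cam("wrist");np.savez("w5.npz",im=im,K=K,E=E)
c=w2px([p[0],p[1],.03],K,E);print(c,w2px([.4518,.2658,.026],K,E));u,v=c.astype(int);print(u-80,v-70);save(im[v-70:v+40,u-80:u+80],"w5.png",5)
im,K,E=cam("top");np.savez("top5.npz",im=im,K=K,E=E)
```

```text
10.925 [0.4522 0.2638 0.0901] [ 2.08148906 -2.93921565  0.09452394]
[274.95700996 226.18915984] [272.14218434 224.68184821]
194 156
```

View pics/w5.png

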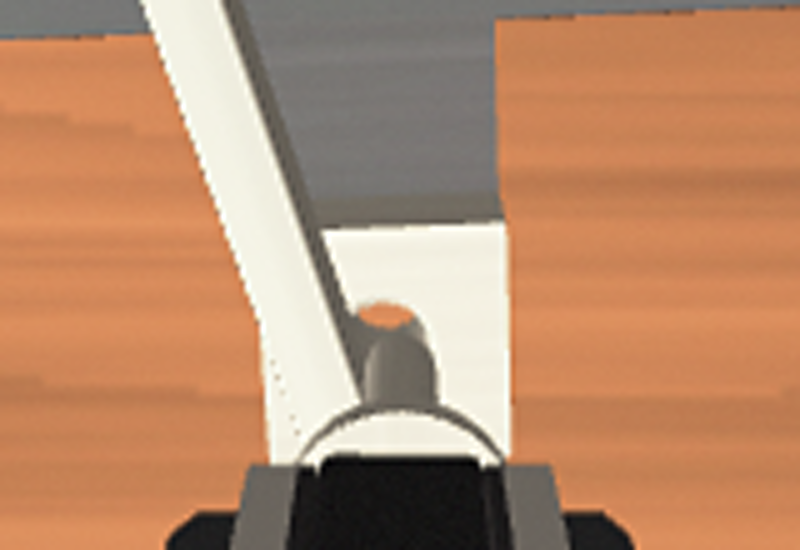

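The crop shows the bar swung open behind the pin. The stop hole is centred near (385,348) and the tip near (403,351), so the tip needs about 2.5 mm towards +y.

Emit:
move_arm --commands '[[[0.0003,-0.0025,0,0,0,0,0.01],[0,0,0,0,0,0,0.01],[0,0,0.004,0,0,0,0.01],[0,0,0.004,0,0,0,0.01],[0,0,0.002,0,0,0,0.01],[0,0,0,0,0,0,0.01]]]'

```text
t: 11.78
eef_pos: [0.4527, 0.2667, 0.08]
tool_rot: [0.0, 1.0, 0.001, -0.0]
contact_force: [2.0, -2.9, -2.7]
gripper_width: 0.201
grasp_force: 58.6
```

Emit:
move_arm --commands '[[[0,0,0.004,0,0,0,0.01],[0,0,0.004,0,0,0,0.01],[0,0,0.004,0,0,0,0.01],[0,0,0.004,0,0,0,0.01],[0,0,0,0,0,0,0.01]]]'

```text
t: 12.4
eef_pos: [0.4524, 0.2666, 0.0638]
tool_rot: [0.0, 1.0, 0.001, -0.0]
contact_force: [1.6, -2.4, -2.3]
gripper_width: 0.2
grasp_force: 58.6
```

Emit:
move_arm --commands '[[[0,0,0.003,0,0,0,0.01],[0,0,0.001,0,0,0,0.01],[0,0,0,0,0,0,0.01]]]'

```text
t: 12.78
eef_pos: [0.4526, 0.2667, 0.0602]
tool_rot: [0.0, 1.0, 0.001, -0.0]
contact_force: [1.1, -3.0, -1.0]
gripper_width: 0.203
grasp_force: 58.8
```

Emit:
move_arm --commands '[[[0,0,0,0,0,0,0.022],[0,0,0,0,0,0,0.03],[0,0,0,0,0,0,0.045],[0,0,0,0,0,0,0.045],[0,0,-0.02,0,0,0,0.045],[0,0,-0.03,0,0,0,0.05],[0,0,-0.03,0,0,0,0.05],[0,0,-0.04,0,0,0,0.06],[0,0,-0.04,0,0,0,0.06],[0,0,0,0,0,0,0.06]]]'

```text
t: 14.02
eef_pos: [0.4543, 0.2682, 0.2237]
tool_rot: [-0.002, 1.0, 0.001, 0.003]
contact_force: [0.4, 0.6, -0.5]
gripper_width: 0.7
grasp_force: 0.0
```

Run:
```python
from h import *
o=bot.get_obs();p=o["eef_pos"];print(o["t"],p.round(4),o["contact_force"])
im,K,E=cam("wrist");np.savez("w6.npz",im=im,K=K,E=E)
save(im[60:360,:400],"w6.png",1.9)
im,K,E=cam("top");np.savez("top6.npz",im=im,K=K,E=E)
```

```text
14.025 [0.4543 0.2682 0.2237] [ 0.42237571  0.55785873 -0.48604743]
```

View pics/w6.png

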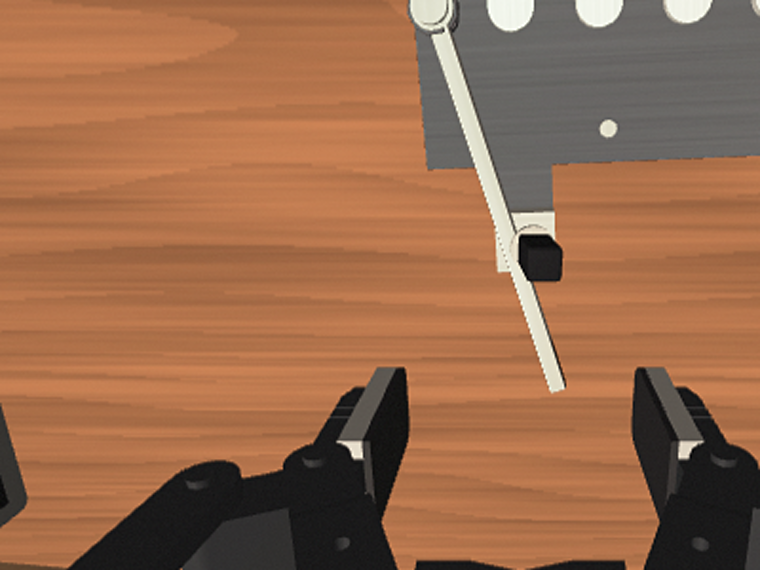

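The pin stands in the hole (head at 540,257) and the bar rests open against it, with its free end at (557,385).

Emit:
move_arm --commands '[[[0.008,0.0438,-0.008,0,0,0,0.06],[0.008,0.0438,-0.008,0,0,0,0.06],[0.008,0.0438,-0.008,0,0,0,0.06],[0.008,0.0438,-0.008,0,0,0,0.06],[0.008,0.0438,-0.008,0,0,0,0.06],[0.008,0.0438,-0.008,0,0,0,0.06],[0.008,0.0438,-0.008,0,0,0,0.06],[0.008,0.0438,-0.008,0,0,0,0.06],[0.008,0.0438,-0.008,0,0,0,0.06],[0.008,0.0438,-0.008,0,0,0,0.06],[0,0,0,0,0,0,0.06],[0,0,0,0,0,0,0.06]]]'

```text
t: 15.62
eef_pos: [0.5331, -0.1702, 0.2987]
tool_rot: [-0.001, 1.0, 0.001, -0.001]
contact_force: [0.4, 0.0, 0.4]
gripper_width: 0.698
grasp_force: 0.0
```

```bash
cat >> h.py <<'E'
def housings(im,K,E,amin=150):
    hsv=cv2.cvtColor(im,cv2.COLOR_RGB2HSV)
    m=cv2.inRange(hsv,(17,90,60),(27,255,255))
    m=cv2.morphologyEx(m,cv2.MORPH_OPEN,np.ones((3,3)))
    out=[]
    for c in cv2.findContours(m,cv2.RETR_EXTERNAL,cv2.CHAIN_APPROX_NONE)[0]:
        a=cv2.contourArea(c)
        if a<amin or a>6000: continue
        f=np.zeros_like(m);cv2.drawContours(f,[cv2.convexHull(c)],-1,255,-1);f=cv2.erode(f,np.ones((3,3)))
        hole=(f>0)&(hsv[...,1]<90)
        n=hole.sum();v,u=np.nonzero(hole)
        x,y,w,h=cv2.boundingRect(c)
        out.append((a,n,(x,y,w,h),px2w(u.mean(),v.mean(),.056,K,E)[:2].round(4) if n>3 else None,(u.mean().round(1),v.mean().round(1)) if n>3 else None))
    return out
E
python3 - <<'E'
from h import *
o=bot.get_obs();p=o["eef_pos"];print(o["t"],p.round(4))
im,K,E=cam("wrist");np.savez("w7.npz",im=im,K=K,E=E);save(im,"w7.png")
for h in housings(im,K,E):print(h)
d=np.load("w1.npz")
for h in housings(d["im"],d["K"],d["E"]):print("w1",h)
E
```

```text
15.625 [ 0.5331 -0.1702  0.2987]
(548.5, np.int64(27), (267, 191, 28, 28), array([ 0.4809, -0.1798]), (np.float64(281.5), np.float64(214.0)))
(5806.5, np.int64(1616), (442, 169, 114, 66), array([ 0.4913, -0.4609]), (np.float64(493.7), np.float64(207.0)))
(727.0, np.int64(47), (252, 114, 31, 31), array([ 0.5882, -0.1605]), (np.float64(266.7), np.float64(131.3)))
(720.0, np.int64(54), (338, 97, 34, 33), array([ 0.6097, -0.2791]), (np.float64(364.7), np.float64(113.1)))
w1 (411.0, np.int64(0), (296, 230, 24, 22), None, None)
w1 (4111.0, np.int64(1087), (445, 212, 95, 56), array([ 0.4939, -0.4605]), (np.float64(487.8), np.float64(245.2)))
w1 (442.5, np.int64(28), (285, 168, 26, 25), array([ 0.5883, -0.1603]), (np.float64(300.5), np.float64(187.0)))
w1 (503.0, np.int64(18), (358, 154, 27, 26), array([ 0.6102, -0.2776]), (np.float64(380.4), np.float64(172.6)))
w1 (336.5, np.int64(0), (363, 0, 16, 69), None, None)
```

View pics/w7.png

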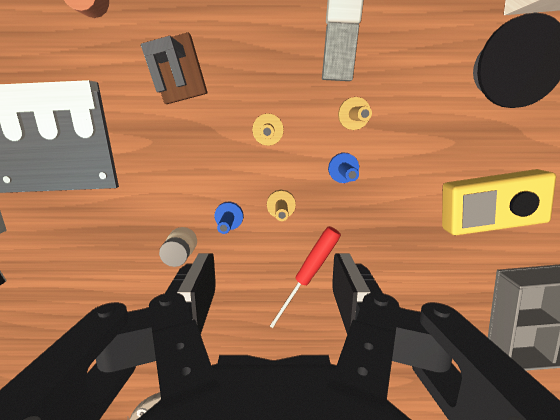

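Wrist view: brass housings at (267,130), (360,113) and (281,210); blue ones at (347,170) and (227,220) are left alone. I take A at (267,130) first.

Emit:
move_arm --commands '[[[0.028,-0.005,0.03,0,0,0,0.05],[0.027,-0.0047,0.04,0,0,0,0.05],[0,0,0.04,0,0,0,0.05],[0,0,0.04,0,0,0,0.05],[0,0,0.04,0,0,0,0.05],[0,0,0.04,0,0,0,0.05],[0,0,0.025,0,0,0,0.05],[0,0,0.02,0,0,0,0.05],[0,0,0,0,0,0,0.05]]]'

```text
t: 16.8
eef_pos: [0.5876, -0.16, 0.0239]
tool_rot: [-0.0, 1.0, 0.002, -0.001]
contact_force: [-0.6, 0.2, 0.0]
gripper_width: 0.584
grasp_force: 0.0
```

Emit:
move_arm --commands '[[[0,0,0,0,0,0,0.025],[0,0,0,0,0,0,0.015],[0,0,0,0,0,0,0.01],[0,0,0,0,0,0,0.01],[0,0,0,0,0,0,0.01],[0,0,-0.02,0,0,0,0.01],[0,0,-0.03,0,0,0,0.01],[0,0,-0.03,0,0,0,0.01],[0,0,-0.03,0,0,0,0.01],[0,0,0,0,0,0,0.01]]]' --squeeze 50

```text
t: 18.05
eef_pos: [0.5905, -0.1616, 0.1387]
tool_rot: [0.001, 1.0, 0.001, 0.003]
contact_force: [0.3, 0.2, -1.7]
gripper_width: 0.196
grasp_force: 48.9
```

Run:
```python
from h import *
o=bot.get_obs();p=o["eef_pos"];print(o["t"],p.round(4))
im,K,E=cam("wrist");np.savez("w8.npz",im=im,K=K,E=E)
for h in housings(im,K,E):print(h)
c=w2px([p[0],p[1],p[2]],K,E);print(c);u,v=c.astype(int);print(u-80,v-80);save(im[v-80:v+50,u-80:u+80],"w8.png",4)
```

```text
18.05 [ 0.5905 -0.1616  0.1387]
(2759.5, np.int64(41), (519, 268, 41, 83), array([ 0.4806, -0.4135]), (np.float64(558.4), np.float64(334.3)))
(4390.0, np.int64(2010), (237, 215, 74, 128), array([ 0.5304, -0.1669]), (np.float64(280.9), np.float64(284.6)))
(2050.0, np.int64(124), (377, 156, 63, 47), array([ 0.6101, -0.2786]), (np.float64(428.2), np.float64(192.3)))
[275.62369649 267.21011729]
195 187
```

View pics/w8.png

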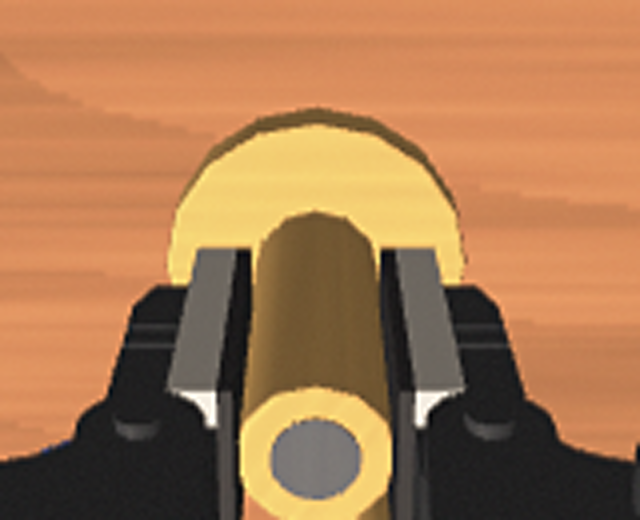

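Housing A is held upright between the pads, with its barrel top at crop (316,458).

Run:
```python
from h import *
d=np.load("w8.npz");K,E=d["K"],d["E"]
print(px2w(195+316/4,187+458/4,.171,K,E), px2w(195+315.5/4,187+250/4,.123,K,E))
# tooth noses/slots in w6 (bar open): slot px boundaries along the row
d=np.load("w6.npz");im,K,E=d["im"],d["K"],d["E"]
g=cv2.cvtColor(im,cv2.COLOR_RGB2GRAY)
c=(g[60:80]>200).astype(np.uint8)
n,l,st,ce=cv2.connectedComponentsWithStats(c)
for s in st[1:]:
    if s[4]>20: print(s, px2w(s[0]+(s[2]-1)/2,60+s[1]+s[3],.026,K,E).round(4))
```

```text
[ 0.59177572 -0.16070163  0.171     ] [ 0.59328407 -0.16077579  0.123     ]
[216   0  22  20 284] [0.5651 0.3189 0.026 ]
[257   0  24  16 323] [0.569  0.2753 0.026 ]
[303   0  25  14 275] [0.571  0.2273 0.026 ]
[350   0  25  12 224] [0.5729 0.179  0.026 ]
[398   0  23  10 170] [0.5749 0.1309 0.026 ]
[445   0  22   8 119] [0.5768 0.0836 0.026 ]
```

Emit:
move_arm --commands '[[[-0.0059,-0.0402,0,0,0,0,0.01],[-0.0059,-0.0402,0,0,0,0,0.01],[-0.0059,-0.0402,0,0,0,0,0.01],[-0.0059,-0.0402,0,0,0,0,0.01],[-0.0059,-0.0402,0,0,0,0,0.01],[-0.0059,-0.0402,0,0,0,0,0.01],[-0.0059,-0.0402,0,0,0,0,0.01],[-0.0059,-0.0402,0,0,0,0,0.01],[-0.0059,-0.0402,0,0,0,0,0.01],[0,0,0,0,0,0,0.01],[0,0,0.03,0,0,0,0.01],[0,0,0.03,0,0,0,0.01],[0,0,0.02,0,0,0,0.01],[0,0,0,0,0,0,0.01]]]'

```text
t: 19.85
eef_pos: [0.5329, 0.1985, 0.0531]
tool_rot: [0.001, 1.0, 0.001, -0.002]
contact_force: [0.2, 0.1, -1.0]
gripper_width: 0.194
grasp_force: 49.1
```

Run:
```python
from h import *
o=bot.get_obs();p=o["eef_pos"];print(o["t"],p.round(4))
im,K,E=cam("wrist");np.savez("w9.npz",im=im,K=K,E=E)
print(w2px([p[0],p[1],.026],K,E));save(im[130:290,170:390],"w9.png",3.6)
```

```text
19.85 [0.5329 0.1985 0.0531]
[275.18636125 245.41128347]
```

View pics/w9.png

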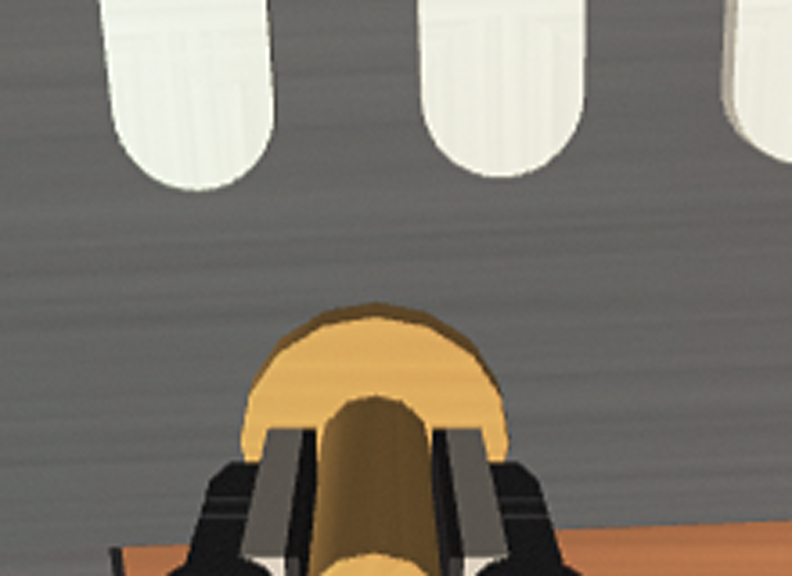

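The held housing (column 375) is about 2.4 mm to the right of the axis of slot 1, which lies between the noses at 197 and 500. I correct for that.

Emit:
move_arm --commands '[[[0.003,-0.0022,0,0,0,0,0.01],[0,0,0.01,0,0,0,0.01],[0,0,0.009,0,0,0,0.01],[0,0,0,0,0,0,0.01],[0,0,0,0,0,0,0.01]]]'

```text
t: 20.52
eef_pos: [0.5377, 0.2026, 0.0362]
tool_rot: [0.0, 1.0, 0.001, -0.0]
contact_force: [-0.2, -0.3, -0.8]
gripper_width: 0.19
grasp_force: 49.1
```

Emit:
move_arm --commands '[[[0,0.0015,0.002,0,0,0,0.01],[0,0,0.001,0,0,0,0.01],[0,0,0,0,0,0,0.01],[0,0,0,0,0,0,0.01]]]'

```text
t: 21.02
eef_pos: [0.538, 0.2014, 0.0346]
tool_rot: [-0.0, 1.0, 0.001, 0.0]
contact_force: [-3.1, -0.8, 9.1]
gripper_width: 0.192
grasp_force: 50.5
```

Emit:
move_arm --commands '[[[0,0,-0.0025,0,0,0,0.01],[0,0,0,0,0,0,0.01],[0.008,-0.0003,0,0,0,0,0.01],[0.008,-0.0003,0,0,0,0,0.01],[0.008,-0.0003,0,0,0,0,0.01],[0.008,-0.0003,0,0,0,0,0.01],[0,0,0,0,0,0,0.01],[0,0,0,0,0,0,0.01]]]'

```text
t: 22.02
eef_pos: [0.5694, 0.2024, 0.0357]
tool_rot: [0.0, 1.0, 0.001, -0.0]
contact_force: [0.2, 0.2, -2.1]
gripper_width: 0.195
grasp_force: 49.2
```

Emit:
move_arm --commands '[[[0.008,-0.0003,0,0,0,0,0.01],[0.008,-0.0003,0,0,0,0,0.01],[0.006,-0.0003,0,0,0,0,0.01],[0.003,-0.0001,0,0,0,0,0.01],[0,0,0,0,0,0,0.01],[0,0,0,0,0,0,0.01]]]'

```text
t: 22.78
eef_pos: [0.5944, 0.2035, 0.0357]
tool_rot: [0.0, 1.0, 0.001, -0.0]
contact_force: [-0.3, -0.3, -1.0]
gripper_width: 0.194
grasp_force: 49.2
```

Not at the end yet; I continue until contact.

Emit:
move_arm --commands '[[[0.002,-0.0001,0,0,0,0,0.01],[0.002,-0.0001,0,0,0,0,0.01],[0.0015,0,0,0,0,0,0.01],[0,0,0,0,0,0,0.01],[0,0,0,0,0,0,0.01]]]'

```text
t: 23.4
eef_pos: [0.6002, 0.2037, 0.0358]
tool_rot: [0.0, 1.0, 0.001, -0.0]
contact_force: [-0.9, 0.2, -1.4]
gripper_width: 0.195
grasp_force: 49.2
```

Emit:
move_arm --commands '[[[0.002,0,0,0,0,0,0.01],[0,0,0,0,0,0,0.01],[0.001,0,0,0,0,0,0.01],[0,0,0,0,0,0,0.01]]]'

```text
t: 23.9
eef_pos: [0.602, 0.2038, 0.0356]
tool_rot: [0.0, 1.0, 0.001, -0.001]
contact_force: [-5.5, -0.2, 2.3]
gripper_width: 0.194
grasp_force: 49.4
```

Emit:
move_arm --commands '[[[-0.0015,0,0.001,0,0,0,0.01],[0,0,0,0,0,0,0.022],[0,0,0,0,0,0,0.032],[0,0,0,0,0,0,0.034],[0,0,0,0,0,0,0.034],[0,0,-0.02,0,0,0,0.034],[0,0,-0.03,0,0,0,0.034],[0,0,-0.05,0,0,0,0.05],[0,0,-0.06,0,0,0,0.05],[-0.01,0.04,-0.01,0,0,0,0.05],[-0.01,0.04,-0.01,0,0,0,0.05],[-0.01,0.04,0,0,0,0,0.05],[-0.01,0.04,0,0,0,0,0.05],[-0.01,0.04,0,0,0,0,0.05],[-0.01,0.04,0,0,0,0,0.05],[-0.01,0.04,0,0,0,0,0.05],[-0.01,0.04,0,0,0,0,0.05],[0,0.03,0,0,0,0,0.05],[0,0,0,0,0,0,0.05],[0,0,0,0,0,0,0.05]]]'

```text
t: 26.4
eef_pos: [0.5229, -0.1456, 0.2156]
tool_rot: [-0.0, 1.0, 0.002, 0.001]
contact_force: [-0.1, -0.4, -0.5]
gripper_width: 0.587
grasp_force: 0.0
```

Run:
```python
from h import *
o=bot.get_obs();p=o["eef_pos"];print(o["t"],p.round(4))
im,K,E=cam("wrist");np.savez("w10.npz",im=im,K=K,E=E)
for h in housings(im,K,E):print(h)
im,K,E=cam("top");np.savez("t10.npz",im=im,K=K,E=E)
for h in housings(im,K,E,60):print("top",h)
```

```text
26.4 [ 0.5229 -0.1456  0.2156]
(895.5, np.int64(58), (285, 199, 35, 40), array([ 0.4799, -0.1799]), (np.float64(306.7), np.float64(231.3)))
(2599.0, np.int64(1231), (498, 182, 62, 73), array([ 0.4884, -0.4307]), (np.float64(544.3), np.float64(224.3)))
(1412.5, np.int64(89), (376, 84, 50, 41), array([ 0.6097, -0.2788]), (np.float64(416.9), np.float64(102.5)))
top (1546.5, np.int64(439), (414, 214, 60, 37), array([ 0.4829, -0.4681]), (np.float64(438.6), np.float64(232.5)))
top (70.5, np.int64(0), (177, 193, 8, 12), None, None)
top (154.5, np.int64(7), (353, 182, 15, 16), array([ 0.6104, -0.2794]), (np.float64(362.0), np.float64(185.3)))
```

Emit:
move_arm --commands '[[[-0.0215,0.0172,0.02,0,0,0,0.05],[-0.0215,0.0172,0.03,0,0,0,0.05],[0,0,0.04,0,0,0,0.05],[0,0,0.04,0,0,0,0.05],[0,0,0.035,0,0,0,0.05],[0,0,0.025,0,0,0,0.05],[0,0,0,0,0,0,0.05],[0,0,0,0,0,0,0.05],[0,0,0,0,0,0,0.05]]]'

```text
t: 27.62
eef_pos: [0.4807, -0.181, 0.0261]
tool_rot: [0.0, 1.0, 0.001, 0.001]
contact_force: [0.0, 0.3, 0.6]
gripper_width: 0.585
grasp_force: 0.0
```

Emit:
move_arm --commands '[[[0,0,0,0,0,0,0.025],[0,0,0,0,0,0,0.015],[0,0,0,0,0,0,0.01],[0,0,0,0,0,0,0.01],[0,0,0,0,0,0,0.01],[0,0,-0.02,0,0,0,0.01],[0,0,-0.04,0,0,0,0.01],[0,0,-0.04,0,0,0,0.01],[0.0066,-0.0371,0,0,0,0,0.01],[0.0066,-0.0371,0,0,0,0,0.01],[0.0066,-0.0371,0,0,0,0,0.01],[0.0066,-0.0371,0,0,0,0,0.01],[0.0066,-0.0371,0,0,0,0,0.01],[0.0066,-0.0371,0,0,0,0,0.01],[0.0066,-0.0371,0,0,0,0,0.01],[0.0066,-0.0371,0,0,0,0,0.01],[0.0066,-0.0371,0,0,0,0,0.01],[0,0,0.04,0,0,0,0.01],[0,0,0.03,0,0,0,0.01],[0,0,0,0,0,0,0.01]]]'

```text
t: 30.12
eef_pos: [0.5363, 0.1524, 0.0528]
tool_rot: [0.001, 1.0, 0.001, -0.002]
contact_force: [-0.4, -0.1, 0.7]
gripper_width: 0.118
grasp_force: 0.0
```

Emit:
move_arm --commands '[[[0,0,0,0,0,0,0.01],[0,0,0,0,0,0,0.01]]]'

```text
t: 30.38
eef_pos: [0.5393, 0.1533, 0.0563]
tool_rot: [-0.0, 1.0, 0.001, 0.001]
contact_force: [0.0, -1.0, -0.1]
gripper_width: 0.118
grasp_force: 0.0
```

Run:
```python
from h import *
o=bot.get_obs();p=o["eef_pos"];print(o["t"],p.round(4))
im,K,E=cam("wrist");np.savez("w11.npz",im=im,K=K,E=E)
save(im[110:290,150:410],"w11.png",3)
```

```text
30.375 [0.5393 0.1533 0.0563]
```

View pics/w11.png

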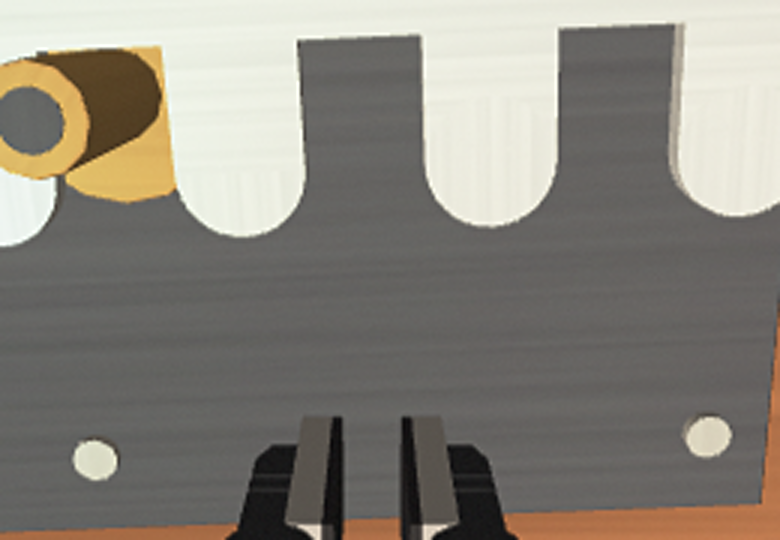

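The gripper came away empty, though housing A is seated in slot 1 at (110,120). C may have been knocked aside, so I look again.

Emit:
move_arm --commands '[[[0,0,-0.04,0,0,0,0.05],[0,0,-0.04,0,0,0,0.05],[0,0,-0.04,0,0,0,0.05],[0,0,-0.04,0,0,0,0.05],[0,0.037,-0.01,0,0,0,0.05],[0,0.037,-0.01,0,0,0,0.05],[0,0.037,0,0,0,0,0.05],[0,0.037,0,0,0,0,0.05],[0,0.037,0,0,0,0,0.05],[0,0.037,0,0,0,0,0.05],[0,0.037,0,0,0,0,0.05],[0,0.037,0,0,0,0,0.05],[0,0,0,0,0,0,0.05],[0,0,0,0,0,0,0.05]]]'

```text
t: 32.17
eef_pos: [0.539, -0.1423, 0.2353]
tool_rot: [-0.0, 1.0, 0.001, 0.0]
contact_force: [0.2, 1.0, -0.3]
gripper_width: 0.586
grasp_force: 0.0
```

Run:
```python
from h import *
o=bot.get_obs();p=o["eef_pos"];print(o["t"],p.round(4))
im,K,E=cam("wrist");np.savez("w12.npz",im=im,K=K,E=E)
for h in housings(im,K,E):print(h)
save(im,"w12.png")
```

```text
32.175 [ 0.539  -0.1423  0.2353]
(765.0, np.int64(44), (301, 226, 33, 39), array([ 0.4569, -0.199 ]), (np.float64(323.0), np.float64(256.4)))
(4177.0, np.int64(1457), (487, 189, 73, 70), array([ 0.4904, -0.4372]), (np.float64(534.8), np.float64(229.8)))
(1190.0, np.int64(74), (372, 100, 46, 38), array([ 0.6099, -0.2788]), (np.float64(409.1), np.float64(119.7)))
```

View pics/w12.png

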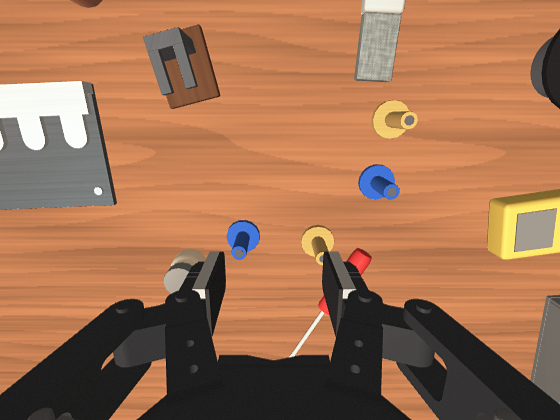

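C has been knocked to about (0.457,-0.199), next to the driver handle at (360,258). I check finger clearance.

Run:
```python
from h import *
d=np.load("w12.npz");im,K,E=d["im"],d["K"],d["E"]
hsv=cv2.cvtColor(im,cv2.COLOR_RGB2HSV)
m=(((hsv[...,0]<4)|(hsv[...,0]>175))&(hsv[...,1]>190)&(hsv[...,2]>90)).astype(np.uint8)
n,l,st,ce=cv2.connectedComponentsWithStats(m)
P=[]
for i in range(1,n):
    if st[i,4]>40:
        v,u=np.nonzero(l==i)
        for k in (v.argmin(),u.argmin(),u.argmax(),v.argmax()):print(i,u[k],v[k],px2w(u[k],v[k],.014,K,E).round(3))
d=np.load("w1.npz");im,K,E=d["im"],d["K"],d["E"]
hsv=cv2.cvtColor(im,cv2.COLOR_RGB2HSV)
m=(((hsv[...,0]<4)|(hsv[...,0]>175))&(hsv[...,1]>190)&(hsv[...,2]>90)).astype(np.uint8)
n,l,st,ce=cv2.connectedComponentsWithStats(m)
for i in range(1,n):
    if st[i,4]>40:
        v,u=np.nonzero(l==i);print("w1",st[i])
        for k in (v.argmin(),u.argmin(),u.argmax(),v.argmax()):print(u[k],v[k],px2w(u[k],v[k],.014,K,E).round(3))
```

```text
1 357 249 [ 0.447 -0.25   0.014]
1 347 260 [ 0.431 -0.239  0.014]
1 370 257 [ 0.435 -0.269  0.014]
1 360 273 [ 0.412 -0.257  0.014]
w1 [319 260  39  48 336]
346 260 [ 0.446 -0.248  0.014]
319 300 [ 0.364 -0.204  0.014]
357 266 [ 0.434 -0.269  0.014]
325 307 [ 0.349 -0.216  0.014]
```

Emit:
move_arm --commands '[[[-0.027,0.0189,0.01,0,0,0,0.036],[-0.027,0.0189,0.02,0,0,0,0.036],[-0.028,0.0189,0.02,0,0,0,0.036],[0,0,0.03,0,0,0,0.036],[0,0,0.03,0,0,0,0.036],[0,0,0.02,0,0,0,0.036],[0,0,0,0,0,0,0.036],[0,0,0,0,0,0,0.036]]]'

```text
t: 33.22
eef_pos: [0.4579, -0.1994, 0.1056]
tool_rot: [0.0, 1.0, 0.002, 0.001]
contact_force: [0.0, -0.3, 0.2]
gripper_width: 0.42
grasp_force: 0.0
```

Run:
```python
from h import *
o=bot.get_obs();p=o["eef_pos"];print(o["t"],p.round(4))
im,K,E=cam("wrist");np.savez("w13.npz",im=im,K=K,E=E)
for h in housings(im,K,E):print(h)
```

```text
33.225 [ 0.4579 -0.1994  0.1056]
(2151.0, np.int64(148), (249, 188, 52, 60), array([ 0.4546, -0.1995]), (np.float64(275.3), np.float64(236.4)))
(1200.5, np.int64(0), (541, 143, 19, 92), None, None)
(1770.0, np.int64(0), (359, 0, 65, 37), None, None)
```

Emit:
move_arm --commands '[[[-0.0015,0,0.03,0,0,0,0.036],[0,0,0.03,0,0,0,0.036],[0,0,0.0195,0,0,0,0.036],[0,0,0,0,0,0,0.036],[0,0,0,0,0,0,0.036],[0,0,0,0,0,0,0.02],[0,0,0,0,0,0,0.01],[0,0,0,0,0,0,0.01],[0,0,0,0,0,0,0.01],[0,0,0,0,0,0,0.01]]]'

```text
t: 34.52
eef_pos: [0.4565, -0.2002, 0.0264]
tool_rot: [0.0, 1.0, 0.001, 0.001]
contact_force: [-0.9, -0.5, 7.3]
gripper_width: 0.193
grasp_force: 48.6
```

Emit:
move_arm --commands '[[[0,0,-0.02,0,0,0,0.01],[0,0,-0.04,0,0,0,0.01],[0,0,-0.04,0,0,0,0.01],[0.0093,-0.0393,0,0,0,0,0.01],[0.0093,-0.0393,0,0,0,0,0.01],[0.0093,-0.0393,0,0,0,0,0.01],[0.0093,-0.0393,0,0,0,0,0.01],[0.0093,-0.0393,0,0,0,0,0.01],[0.0093,-0.0393,0,0,0,0,0.01],[0.0093,-0.0393,0,0,0,0,0.01],[0.0093,-0.0393,0,0,0,0,0.01],[0.0093,-0.0393,0,0,0,0,0.01],[0,0,0,0,0,0,0.01],[0,0,0.04,0,0,0,0.01],[0,0,0.03,0,0,0,0.01],[0,0,0,0,0,0,0.01],[0,0,0,0,0,0,0.01],[0,0,0,0,0,0,0.01]]]'

```text
t: 36.78
eef_pos: [0.5395, 0.1542, 0.0568]
tool_rot: [-0.0, 1.0, 0.001, 0.001]
contact_force: [0.1, -0.4, -1.6]
gripper_width: 0.194
grasp_force: 49.3
```

Run:
```python
from h import *
o=bot.get_obs();p=o["eef_pos"];print(o["t"],p.round(4))
im,K,E=cam("wrist");np.savez("w14.npz",im=im,K=K,E=E)
# slot2 centre column at the noses' row; barrel/flange columns
def row(v,f):
    return [i for i in range(200,360) if f(im[v,i].astype(int))]
for v in (150,160,165):
    b=(im[v].min(1)>190).astype(int);e=np.nonzero(np.diff(b))[0];print(v,e[(e>150)&(e<400)])
hsv=cv2.cvtColor(im,cv2.COLOR_RGB2HSV)
m=cv2.inRange(hsv,(17,90,60),(27,255,255))
for v in (225,230,235,240):print(v,np.nonzero(m[v,200:350])[0][[0,-1]]+200 if m[v,200:350].any() else None)
print(w2px([p[0],p[1],.026],K,E))
```

```text
36.775 [0.5395 0.1542 0.0568]
150 [207 251 292 336 377]
160 [208 252 292 336 376]
165 [151 209 252 292 336 376]
225 [249 299]
230 [245 303]
235 [242 306]
240 [239 308]
[275.30624804 243.18100911]
```

Emit:
move_arm --commands '[[[0,0.001,0.01,0,0,0,0.01],[0,0,0.0105,0,0,0,0.01],[0,0,0,0,0,0,0.01],[0,0,0,0,0,0,0.01],[0.008,-0.0003,0,0,0,0,0.01],[0.008,-0.0003,0,0,0,0,0.01],[0.008,-0.0003,0,0,0,0,0.01],[0.006,-0.0003,0,0,0,0,0.01],[0,0,0,0,0,0,0.01],[0,0,0,0,0,0,0.01]]]'

```text
t: 38.08
eef_pos: [0.5681, 0.1543, 0.0347]
tool_rot: [0.0, 1.0, 0.001, -0.0]
contact_force: [-0.7, 0.0, -1.9]
gripper_width: 0.189
grasp_force: 50.7
```

Emit:
move_arm --commands '[[[0.008,-0.0003,-0.0008,0,0,0,0.01],[0.008,-0.0003,0,0,0,0,0.01],[0.008,-0.0003,0,0,0,0,0.01],[0.006,-0.0003,0,0,0,0,0.01],[0.003,0,0,0,0,0,0.01],[0,0,0,0,0,0,0.01],[0,0,0,0,0,0,0.01]]]'

```text
t: 38.95
eef_pos: [0.6011, 0.1556, 0.0355]
tool_rot: [0.0, 1.0, 0.001, -0.0]
contact_force: [-0.1, 0.5, -1.1]
gripper_width: 0.193
grasp_force: 50.7
```

Emit:
move_arm --commands '[[[0.002,0,0,0,0,0,0.01],[0.001,0,0,0,0,0,0.01],[0.001,0,0,0,0,0,0.01],[0,0,0,0,0,0,0.01],[0,0,0,0,0,0,0.01]]]'

```text
t: 39.58
eef_pos: [0.6051, 0.1556, 0.0355]
tool_rot: [0.0, 1.0, 0.001, -0.0]
contact_force: [-1.6, -0.5, -0.1]
gripper_width: 0.195
grasp_force: 50.8
```

Emit:
move_arm --commands '[[[0.0015,0,0,0,0,0,0.01],[0.001,0,0,0,0,0,0.01],[0,0,0,0,0,0,0.01]]]'

```text
t: 39.95
eef_pos: [0.6055, 0.1556, 0.0352]
tool_rot: [0.0, 1.0, 0.001, -0.002]
contact_force: [-7.2, -1.3, 3.9]
gripper_width: 0.196
grasp_force: 51.3
```

Emit:
move_arm --commands '[[[-0.002,0,0.001,0,0,0,0.01],[0,0,0,0,0,0,0.022],[0,0,0,0,0,0,0.032],[0,0,0,0,0,0,0.034],[0,0,0,0,0,0,0.034],[0,0,-0.02,0,0,0,0.034],[0,0,-0.03,0,0,0,0.034],[0,0,-0.05,0,0,0,0.05],[0,0,-0.06,0,0,0,0.05],[-0.004,0.04,-0.01,0,0,0,0.05],[-0.004,0.04,-0.01,0,0,0,0.05],[-0.004,0.04,0,0,0,0,0.05],[-0.004,0.04,0,0,0,0,0.05],[-0.004,0.04,0,0,0,0,0.05],[-0.004,0.04,0,0,0,0,0.05],[-0.004,0.04,0,0,0,0,0.05],[-0.004,0.04,0,0,0,0,0.05],[0,0.04,0,0,0,0,0.05],[0,0.04,0,0,0,0,0.05]]]'

```text
t: 42.32
eef_pos: [0.575, -0.2458, 0.2164]
tool_rot: [0.0, 1.0, 0.001, 0.001]
contact_force: [0.7, -1.2, 1.3]
gripper_width: 0.588
grasp_force: 0.0
```

Emit:
move_arm --commands '[[[0,0,0,0,0,0,0.05],[0,0,0,0,0,0,0.05]]]'

```text
t: 42.58
eef_pos: [0.5751, -0.2437, 0.2155]
tool_rot: [-0.0, 1.0, 0.001, 0.001]
contact_force: [0.1, 0.6, 0.4]
gripper_width: 0.589
grasp_force: 0.0
```

Run:
```python
from h import *
o=bot.get_obs();p=o["eef_pos"];print(o["t"],p.round(4))
im,K,E=cam("wrist");np.savez("w15.npz",im=im,K=K,E=E)
for h in housings(im,K,E):print(h)
```

```text
42.575 [ 0.5751 -0.2437  0.2155]
(1071.0, np.int64(77), (287, 133, 38, 38), array([ 0.61  , -0.2791]), (np.float64(310.5), np.float64(157.8)))
```

Emit:
move_arm --commands '[[[0.0175,0.0177,0.02,0,0,0,0.045],[0.0175,0.0177,0.03,0,0,0,0.045],[0,0,0.04,0,0,0,0.045],[0,0,0.04,0,0,0,0.045],[0,0,0.035,0,0,0,0.045],[0,0,0.0245,0,0,0,0.045],[0,0,0,0,0,0,0.045],[0,0,0,0,0,0,0.045],[0,0,0,0,0,0,0.03],[0,0,0,0,0,0,0.02],[0,0,0,0,0,0,0.01],[0,0,0,0,0,0,0.01],[0,0,0,0,0,0,0.01],[0,0,0,0,0,0,0.01]]]'

```text
t: 44.38
eef_pos: [0.6106, -0.2801, 0.0262]
tool_rot: [0.0, 1.0, 0.001, 0.001]
contact_force: [-1.1, 0.8, 6.1]
gripper_width: 0.194
grasp_force: 48.7
```

Emit:
move_arm --commands '[[[0,0,-0.02,0,0,0,0.01],[0,0,-0.04,0,0,0,0.01],[0,0,-0.04,0,0,0,0.01],[-0.0068,-0.0385,0,0,0,0,0.01],[-0.0068,-0.0385,0,0,0,0,0.01],[-0.0068,-0.0385,0,0,0,0,0.01],[-0.0068,-0.0385,0,0,0,0,0.01],[-0.0068,-0.0385,0,0,0,0,0.01],[-0.0068,-0.0385,0,0,0,0,0.01],[-0.0068,-0.0385,0,0,0,0,0.01],[-0.0068,-0.0385,0,0,0,0,0.01],[-0.0068,-0.0385,0,0,0,0,0.01],[-0.0068,-0.0385,0,0,0,0,0.01],[0,0,0,0,0,0,0.01],[0,0,0.04,0,0,0,0.01],[0,0,0.03,0,0,0,0.01],[0,0,0,0,0,0,0.01],[0,0,0,0,0,0,0.01],[0,0,0,0,0,0,0.01]]]'

```text
t: 46.75
eef_pos: [0.5423, 0.1051, 0.0567]
tool_rot: [-0.0, 1.0, 0.001, 0.001]
contact_force: [-0.3, 0.1, -1.2]
gripper_width: 0.191
grasp_force: 49.1
```

Run:
```python
from h import *
o=bot.get_obs();p=o["eef_pos"];print(o["t"],p.round(4))
im,K,E=cam("wrist");np.savez("w16.npz",im=im,K=K,E=E)
for v in (155,160):
    b=(im[v].min(1)>190).astype(int);e=np.nonzero(np.diff(b))[0];print(v,e[(e>150)&(e<400)])
m=cv2.inRange(cv2.cvtColor(im,cv2.COLOR_RGB2HSV),(17,90,60),(27,255,255))
for v in (225,230,235,240):print(v,np.nonzero(m[v,225:350])[0][[0,-1]]+225)
```

```text
46.75 [0.5423 0.1051 0.0567]
155 [206 249 290 334]
160 [206 250 290 334]
225 [246 301]
230 [243 304]
235 [240 307]
240 [239 309]
```

Emit:
move_arm --commands '[[[0,0,0.01,0,0,0,0.01],[0,0,0.0112,0,0,0,0.01],[0,0,0,0,0,0,0.01],[0,0,0,0,0,0,0.01],[0.008,-0.0003,0,0,0,0,0.01],[0.008,-0.0003,0,0,0,0,0.01],[0.008,-0.0003,0,0,0,0,0.01],[0.006,-0.0003,0,0,0,0,0.01],[0,0,0,0,0,0,0.01],[0,0,0,0,0,0,0.01]]]'

```text
t: 48.05
eef_pos: [0.5707, 0.1063, 0.0337]
tool_rot: [0.0, 1.0, 0.001, -0.0]
contact_force: [-0.4, 0.5, -1.4]
gripper_width: 0.196
grasp_force: 50.6
```

Emit:
move_arm --commands '[[[0,0,-0.0015,0,0,0,0.01],[0.008,-0.0003,0,0,0,0,0.01],[0.008,-0.0003,0,0,0,0,0.01],[0.008,-0.0003,0,0,0,0,0.01],[0.006,-0.0003,0,0,0,0,0.01],[0.003,0,0,0,0,0,0.01],[0,0,0,0,0,0,0.01],[0,0,0,0,0,0,0.01]]]'

```text
t: 49.05
eef_pos: [0.6037, 0.1076, 0.0353]
tool_rot: [0.0, 1.0, 0.001, -0.0]
contact_force: [0.3, 0.6, -2.0]
gripper_width: 0.195
grasp_force: 50.6
```

Emit:
move_arm --commands '[[[0.002,0,0,0,0,0,0.01],[0.001,0,0,0,0,0,0.01],[0,0,0,0,0,0,0.01],[0,0,0,0,0,0,0.01]]]'

```text
t: 49.55
eef_pos: [0.6055, 0.1076, 0.0351]
tool_rot: [0.0, 1.0, 0.001, -0.002]
contact_force: [-5.2, -0.0, 2.1]
gripper_width: 0.192
grasp_force: 51.0
```

Emit:
move_arm --commands '[[[-0.0015,0,0.001,0,0,0,0.01],[0,0,0,0,0,0,0.022],[0,0,0,0,0,0,0.032],[0,0,0,0,0,0,0.034],[0,0,0,0,0,0,0.034],[0,0,-0.02,0,0,0,0.034],[0,0,-0.03,0,0,0,0.034],[0,0,-0.05,0,0,0,0.05],[0,0,-0.06,0,0,0,0.05],[-0.025,-0.03,-0.01,0,0,0,0.05],[-0.025,-0.03,-0.01,0,0,0,0.05],[-0.025,-0.03,0,0,0,0,0.05],[-0.025,-0.03,0,0,0,0,0.05],[0,0,0,0,0,0,0.05],[0,0,0,0,0,0,0.05]]]'

```text
t: 51.42
eef_pos: [0.5059, 0.2268, 0.2155]
tool_rot: [-0.0, 1.0, 0.001, 0.001]
contact_force: [0.5, 0.7, 0.9]
gripper_width: 0.582
grasp_force: 0.0
```

Run:
```python
from h import *
o=bot.get_obs();p=o["eef_pos"];print(o["t"],p.round(4))
im,K,E=cam("wrist");np.savez("w17.npz",im=im,K=K,E=E);save(im[:300,60:460],"w17.png",2)
```

```text
51.425 [0.5059 0.2268 0.2155]
```

View pics/w17.png

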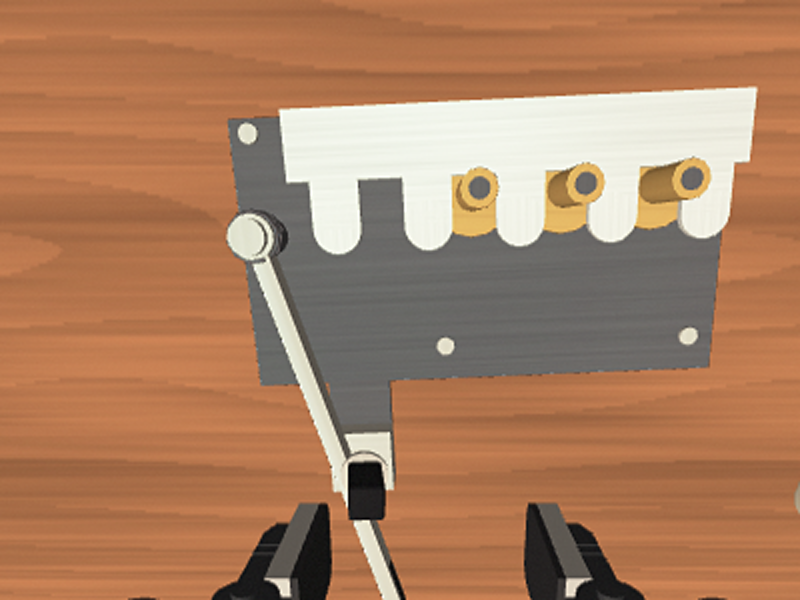

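All three housings stand in slots 1 to 3, with barrel tops at (480,187), (585,183) and (693,178). The pin still stands in its hole (head at 367,490) holding the bar open.

Run:
```python
from h import *
d=np.load("w17.npz");im,K,E=d["im"],d["K"],d["E"]
f=lambda x,y,z:px2w(60+x/2,y/2,z,K,E)
a=np.radians(2.33);M=np.array([[np.cos(a),-np.sin(a)],[np.sin(a),np.cos(a)]])
for q in((480,187),(585,183),(693,178)):
    w=f(*q,.064)[:2];print(w.round(4),(M.T@(w-[.582,.2005])).round(4))
for q in((338,254),(429,251),(520,246),(610,242)):print("nose",(M.T@(f(*q,.026)[:2]-[.582,.2005])).round(4))
g=im[225:265,225:265].mean(2).astype(int);print(np.array2string(g[::2,::2],max_line_width=200))
for v in (.09,):print("head centre pred",w2px([.4526,.2667,.09],K,E),w2px([.4526,.2667,.05],K,E))
```

```text
[0.5999 0.204 ] [0.018  0.0028]
[0.6016 0.1566] [ 0.0178 -0.0447]
[0.6038 0.108 ] [ 0.018  -0.0933]
nose [-0.01    0.0749]
nose [-0.0103  0.0269]
nose [-0.0097 -0.0211]
nose [-0.0095 -0.0683]
[[223 219 216 140  81 172 208 173 160 166 201 226 221 221 222 188 118 130 128 128]
 [226 221 216 230  79  97 141 204 205 202 203 111 165 222 221 190 105 135 133 134]
 [227 222 217 218 105 212 213 214 214 216 219 220 213 159 219 224 104 131 130 130]
 [232 224 220 203 218  77  58  59  59  38  38  39  61 206 226 230  91 128 127 127]
 [ 80 227 224 192 227  11  13  13  15  15  15  17   7 219 210 226  89 128 128 128]
 [159 226 223 212 229  15  17  18  14  18  15  15  13 174 206 224  73 131 130 129]
 [121 223 225 212 227  11  16  17  13  18  16  13  15 115 210 227  81 120 121 121]
 [117 221 226 211 227  13  16  14  15  16  14  18  14  38 211 224  82 118 118 118]
 [121 226 224 211 228  13  14  14  17  18  12  16  17  24 222 222 102 120 119 119]
 [123 223 221 226 228  16  21  21  22  19  19  20  22  19 227 220 120 127 126 126]
 [122 226 200 228 231  33  35  35  34  33  34  33  32  22 148 133 123 124 123 123]
 [121 118 117 182 239  33  37  35  36  34  32  31  33  21 126 119 119 119 119 120]
 [122 122 123 130 242  32  34  34  31  33  35  33  33  24 130 124 124 124 123 123]
 [127 128 127 125 244  32  38  31  34  34  32  29  33  22 137 129 128 129 129 127]
 [135 131 130 129 202  33  36  34  35  34  33  29  32  24 137 131 129 130 130 130]
 [144 137 138 137 143  31  35  34  32  34  30  31  31  25 142 137 136 136 136 134]
 [142 134 135 134 139  33  35  35  33  33  33  31  29  21 138 133 134 133 134 134]
 [142 134 135 135 136  23  22  21  19  15  23  28  23  74 136 136 135 133 123 122]
 [134 125 124 125 127 126 232 225 224 222 111  84 133 129 126 126 126 126 125 126]
 [129 119 119 119 118 118 190 225 220 217 220  82 103 120 120 122 120 122 121 122]]
head centre pred [233.30845602 254.12336949] [237.93959942 238.00560395]
```

The pin leans about 6° towards -y under the bar's push. I straddle the head at its original place, so that closing squares it up.

Emit:
move_arm --commands '[[[-0.018,-0.0132,0,0,0,0,0.055],[-0.018,-0.0132,0,0,0,0,0.055],[-0.0173,-0.0133,0,0,0,0,0.055],[0,0,0.04,0,0,0,0.055],[0,0,0.04,0,0,0,0.055],[0,0,0.03,0,0,0,0.055],[0,0,0.025,0,0,0,0.055],[0,0,0.018,0,0,0,0.055],[0,0,0,0,0,0,0.055],[0,0,0,0,0,0,0.055],[0,0,0,0,0,0,0.055]]]'

```text
t: 52.85
eef_pos: [0.4527, 0.2671, 0.0624]
tool_rot: [-0.0, 1.0, 0.001, 0.001]
contact_force: [0.4, 0.6, -0.7]
gripper_width: 0.639
grasp_force: 0.0
```

Emit:
move_arm --commands '[[[0,0.0005,0.002,0,0,0,0.04],[0,0,0,0,0,0,0.03],[0,0,0,0,0,0,0.025],[0,0,0,0,0,0,0.02],[0,0,0,0,0,0,0.015],[0,0,0,0,0,0,0.01],[0,0,0,0,0,0,0.01],[0,0,0,0,0,0,0.01]]]' --squeeze 60

```text
t: 53.85
eef_pos: [0.4519, 0.2659, 0.0594]
tool_rot: [0.0, 1.0, 0.001, -0.0]
contact_force: [0.2, -5.2, 4.5]
gripper_width: 0.201
grasp_force: 58.6
```

Run:
```python
from h import *
o=bot.get_obs();p=o["eef_pos"];print(o["t"],p.round(4),o["contact_force"].round(1),o["torque"].round(2))
def head(im,v0,v1,u0,u1):
    m=(im[v0:v1,u0:u1].mean(2)<45)
    for v in range(0,v1-v0,4):
        r=np.nonzero(m[v])[0]; print(v+v0,(r[0]+u0,r[-1]+u0,len(r)) if len(r) else None,end=" ")
    print()
im,K,E=cam("wrist");np.savez("w18.npz",im=im,K=K,E=E)
g=im[225:315:4,244:308:3].mean(2).astype(int);print(np.array2string(g,max_line_width=200))
d=np.load("w3.npz");im=d["im"]
g=im[225:330:4,244:308:3].mean(2).astype(int);print(np.array2string(g,max_line_width=200))
```

```text
53.85 [0.4519 0.2659 0.0594] [ 0.2 -5.2  4.5] [-1.14  0.07 -0.  ]
[[241 239 237 237  93  94 243 241 240 241 241 241 240 240 240 240 240 239 239 243 150 151]
 [242 240 237 236 204  99 251 240 240 241 242 241 239 239 239 239 239 239 239 242 146 148]
 [241 241 239 237 238  88  96 128  91  91 127  90  91 132 248 240 240 239 239 243 155 154]
 [241 242 241 238 238 111 238 238 236 237 235 235 236 238 239 104 240 237 237 240 151 151]
 [246 242 241 241 156 246 247 249 249 250 249 209 212 213 210 248 157 245 240 243 146 148]
 [147 242 242 201 245  14  19  19  18  22  20  19  20  22  22  14 240 157 237 239 148 149]
 [101 118 118 106  80  18  20  19  22  20  18  21  19  21  19  19  76 117 117 119 128 153]
 [100 101 101  24  22  21  21  19  20  19  18  19  21  18  17  21  26 110 102 102 100 136]
 [101 103 102  25  22  21  20  21  18  21  20  19  20  20  24  20  31  65 101 102 101 146]
 [103 102 104  24  22  18  22  17  19  25  19  21  24  21  22  21  25  26 103 102 102  23]
 [102 101 106  27  23  20  21  22  22  22  23  21  22  21  18  21  19  23 102 101 102 105]
 [102 101  85  24  19  19  20  20
[... 2817 characters left out ...]
1  42  42  39  39  41  38  37  37  38  32  63  70  28  28  29]
 [ 30  26  72  20  40  42  42  41  40  41  39  41  40  40  40  38  30  62  68  36  29  33]
 [ 30  22  72  18  41  42  41  39  40  41  39  39  41  39  39  38  27  72  70  53  31  29]
 [ 28  27  71  21  41  40  41  38  39  38  40  40  38  38  38  41  26  70  69  55  28  29]
 [ 28  27  72  20  35  35  36  34  37  37  36  36  35  34  37  35  20  70  62  56  35  26]
 [ 27  26  71  33 136 137 138 137 138 138 138 138 138 137 138 138 141  71  63  57  45  27]
 [ 25  25  66  37 144 144 145 144 146 145 146 147 146 146 146 146 147  69 162  57  44  30]
 [ 32  25  64  73 152 150 152 152 152 153 153 153 152 154 154 155 156  62 162  56  43  31]]
```

Emit:
move_arm --commands '[[[0,0,-0.006,0,0,0,0.01],[0,0,-0.01,0,0,0,0.01],[0,0,-0.015,0,0,0,0.01],[0,0,-0.02,0,0,0,0.01],[0,0,-0.03,0,0,0,0.01],[0,0,-0.03,0,0,0,0.01],[0,0,-0.03,0,0,0,0.01],[0,0,-0.03,0,0,0,0.01],[0,0,-0.02,0,0,0,0.01],[0,0,0,0,0,0,0.01],[0,0,0,0,0,0,0.01],[0,0,0,0,0,0,0.01],[0,0,0,0,0,0,0.01],[0,0,0,0,0,0,0.01]]]'

```text
t: 55.65
eef_pos: [0.4517, 0.2664, 0.25]
tool_rot: [0.0, 1.0, 0.001, -0.0]
contact_force: [0.9, -1.0, -1.9]
gripper_width: 0.201
grasp_force: 58.8
```

Run:
```python
from h import *
o=bot.get_obs();p=o["eef_pos"];print(o["t"],p.round(4),o["contact_force"].round(1),o["gripper_width"])
im,K,E=cam("wrist");np.savez("w19.npz",im=im,K=K,E=E)
def tipcol(im,tag):
    g=im.mean(2).astype(int)
    print(tag);print(np.array2string(g[208:252:3,252:300:3],max_line_width=200))
tipcol(im,"now");tipcol(np.load("w3.npz")["im"],"w3")
# bar: bright pixels between slots row near rack
im,K,E=cam("top");np.savez("t19.npz",im=im,K=K,E=E)
im0=np.load("top0.npz")["im"]
b=lambda i:(i[150:260,130:240].min(2)>170)
print("diff to shut bar px",(b(im)^b(im0)).sum(),b(im0).sum(), "open:",(b(np.load('t10.npz')['im'])^b(im0)).sum())
print(w2px([.452,.266,.05],K,E))
```

```text
55.65 [0.4517 0.2664 0.25  ] [ 0.9 -1.  -1.9] 0.20149966146366813
now
[[149 147 148 148 147 146 147 147 147 147 148 148 147 146 146 147]
 [145 143 145 146 147 146 146 147 146 147 145 146 146 133 133 133]
 [133 132 134 133 134 133 133 134 134 134 133 135 134 135 134 135]
 [138 138 138 137 139 137 139 139 138 138 139 139 138 137 138 138]
 [146 145 145 145 143 145 146 144 145 145 143 143 143 143 143 143]
 [144 144 144 145 144 146 145 104 101 145 143 143 142 143 142 142]
 [132 132 131 131 131 131 107  95  94  91 119 119 120 121 119 121]
 [137 136 137 136 135 145 105  96  94  92 138 135 135 135 134 134]
 [135 134 133 133 135 125  95  89  92  96 112 134 132 132 133 133]
 [134 135 134 101 159 230 234 228 229 228 231  86 125 131 132 131]
 [120 122 112 228 227 228 230 226 226 227 229 230 233 109 126 127]
 [141 128 238 193 195 197 201 195 196 197 199 197 244 226 140 138]
 [139 237  92  15  16  18  15  16  15  17  20  17  11 238 151 141]
 [167 241   9  20  20  20  18  17  17  18  19  18  19 140 232 130]
 [ 95  19  21  17  18  19  18  15  19  17  15  19  19  26  57  94]]
w3
[[120 121 121 118 120
[... 350 characters left out ...]
5 119 117 119 117 119 119 118]
 [120 120 121 122 124 130 110 102 100 100 123 122 122 122 121 121]
 [114 112 115 115 114 153 108 101 100 100 120 120 118 119 119 118]
 [117 116 117 118 119 149 106 102 101  98 122 121 121 122 120 121]
 [121 121 119 121 122 145 106 102 102 100 125 119 121 121 121 120]
 [118 119 119 122 102  94 132 166 128  92  98 115 123 123 124 122]
 [119 121 124 171 235 235 236 233 234 235 238 203 100 123 123 123]
 [122 133 239 233 233 234 237 233 234 235 235 235 242  88 140 139]
 [136 247 209  68  71  71  72  71  70  70  71  71  98 241 121 143]
 [101  19  18  19  19  18  22  18  19  20  20  21  18  27  62 100]]
diff to shut bar px 75 1959 open: 423
[153.05240405 250.43588533]
```

The bar appears shut again: the difference to the first picture is small. The tip sits as before, but the pin is pitched about 3°, which I correct over the fork.

Emit:
move_arm --commands '[[[0.0203,0.031,0,0,0,0,0.01],[0.0203,0.031,0,0,0,0,0.01],[0.0203,0.031,0,0,0,0,0.01],[0.0203,0.031,0,0,0,0,0.01],[0.0203,0.031,0,0,0,0,0.01],[0.0203,0.031,0,0,0,0,0.01],[0.0203,0.031,0,0,0,0,0.01],[0.0203,0.031,0,0,0,0,0.01],[0.0203,0.031,0,0,0,0,0.01],[0.0203,0.031,0,0,0,0,0.01],[0,0,0.04,0,0,0,0.01],[0,0,0.03,0,0,0,0.01],[0,0,0,0,3,0,0.01],[0,0,0,0,0,0,0.01],[0,0,0,0,0,0,0.01],[0,0,0,0,0,0,0.01]]]'

```text
t: 57.75
eef_pos: [0.6562, -0.043, 0.181]
tool_rot: [-0.0, 1.0, 0.001, 0.027]
contact_force: [0.1, -0.2, -0.3]
gripper_width: 0.203
grasp_force: 58.8
```

Run:
```python
from h import *
o=bot.get_obs();p=o["eef_pos"];print(o["t"],p.round(4),o["tool_rot"].round(4))
im,K,E=cam("wrist");np.savez("w20.npz",im=im,K=K,E=E)
print(np.array2string(im.mean(2).astype(int)[170:240:3,236:310:3],max_line_width=220))
for q in([.6565,-.0435,.06],[.6334,-.0311,.06],[.6423,-.0655,.06]):print(w2px(q,K,E))
```

```text
57.75 [ 0.6562 -0.043   0.181 ] [-0.      0.9996  0.0013  0.0265]
[[142  96  92  93  96 100  78  52  50  51  51  51  50  47  78 112 120  89  93  89  63 141 140 141 140]
 [149 100  90  91  96  50  51  49  51  48  90 121 121 123 119 120 118  87  91  91  84 147 144 145 143]
 [157 159  90  91  49  39  96 118 122 123 122 122 123 122 119 120 118  66  92  90  89 159 151 151 152]
 [144 145  90  92 124 124 124 119 123 119 125 121 121 122 121 115 120 109  90  92  89  92 151 150 147]
 [137 137 103  91 124 122 123 120 124 121 124 123 120 119 119 117 119 125  89  94  90  57 133 133 131]
 [143 143 142  91 112 122 119 121 120 124 122 121 124 119 114 118 117 121  87  91  90  74 141 138 139]
 [145 146 148  92  89 123 118 122 121 126 118  83  95  93 130 121 118 120  65  92  93  91 145 141 139]
 [145 147 148  92  90 122 104 120 120  85  94  93  95  99  78 119 122 119  91  91  93  89 122 140 140]
 [149 148 147 108  92 122 122 119 120  41  95  95  95  97  87 121 120 121 126  90  94  88  53 141 140]
 [151 152 151 154  90  75 120 120 120  84  96  96  93  95  90 118 121 119 119  90  93  90  65 146 146]
 [14
[... 822 characters left out ...]
146 144 144 145 144 144  92  88 117 118 118 118 107 100 104 146 144 114 119 121 119 145 143 143 142]
 [150 151 151 152 150 149 124  95 116 119 116 133 105 100  98 126 150 148 149 149 148 148 148 148 147]
 [150 150 150 150 149 148 148 148 120 120 115 127 104 100  98  93 143 143 142 143 142 143 142 142 141]
 [154 156 154 154 152 154 153 155 155 157 100  91 128 130  89  96 132 153 152 151 151 150 150 152 150]
 [149 150 154 154 153 154 153 154 113 169 238 237 235 235 236 237 239  94 154 152 151 152 152 151 150]
 [147 145 146 144 145 144 150 128 240 235 236 238 236 236 236 237 237 240 162 154 152 151 151 150 150]]
[275.24261249 208.84922835]
[261.74972977 233.03216799]
[299.17177909 223.88343363]
```

Emit:
move_arm --commands '[[[-0.0028,0,0.03,0,0,0,0.01],[-0.0017,0,0.025,0,0,0,0.01],[-0.001,0,0.02,0,0,0,0.01],[0,0,0,0,0,0,0.01],[0,0,0,0,0,0,0.01]]]'

```text
t: 58.42
eef_pos: [0.6548, -0.0432, 0.1061]
tool_rot: [-0.0, 1.0, 0.001, 0.027]
contact_force: [-0.5, 0.4, -0.7]
gripper_width: 0.202
grasp_force: 58.8
```

Tip is at about 47 mm, inside the prong gap with no contact. Continuing down.

Emit:
move_arm --commands '[[[-0.0006,0,0.012,0,0,0,0.01],[-0.0006,0,0.012,0,0,0,0.01],[-0.0004,0,0.0065,0,0,0,0.01],[0,0,0,0,0,0,0.01],[0,0,0,0,0,0,0.01]]]'

```text
t: 59.05
eef_pos: [0.654, -0.0431, 0.0744]
tool_rot: [-0.0, 1.0, 0.001, 0.026]
contact_force: [-0.4, -1.1, 0.1]
gripper_width: 0.204
grasp_force: 58.8
```

Emit:
move_arm --commands '[[[0,0,0.0008,0,0,0,0.01],[0,0,0,0,0,0,0.01],[0,0,0,0,0,0,0.01]]]'

```text
t: 59.42
eef_pos: [0.6541, -0.043, 0.0739]
tool_rot: [-0.0, 1.0, 0.001, 0.026]
contact_force: [1.1, 0.3, -1.3]
gripper_width: 0.202
grasp_force: 58.8
```

Emit:
move_arm --commands '[[[0,0,0,0,0,0,0.02],[0,0,0,0,0,0,0.024],[0,0,0,0,0,0,0.035],[0,0,0,0,0,0,0.05],[0,0,0,0,0,0,0.05],[0,0,0,0,0,0,0.05],[-0.001,0,-0.02,0,0,0,0.05],[-0.0015,0,-0.03,0,0,0,0.05],[-0.002,0,-0.04,0,0,0,0.05],[-0.01,0,-0.04,0,0,0,0.05],[-0.01,0,-0.03,0,-3,0,0.05],[0,0,0,0,0,0,0.05],[0,0,0,0,0,0,0.05],[0,0,0,0,0,0,0.05]]]'

```text
t: 61.18
eef_pos: [0.6206, -0.0431, 0.2314]
tool_rot: [0.0, 1.0, 0.001, -0.001]
contact_force: [-0.2, 0.0, 0.2]
gripper_width: 0.584
grasp_force: 0.0
```

Run:
```python
from h import *
o=bot.get_obs();p=o["eef_pos"];print(o["t"],p.round(4),o["tool_rot"].round(3))
im,K,E=cam("wrist");np.savez("w21.npz",im=im,K=K,E=E)
u,v=w2px([.6562,-.043,.104],K,E);print(u,v)
d=(im.mean(2)<62).astype(np.uint8);d[int(v)+40:]=0
n,l,st,ce=cv2.connectedComponentsWithStats(d);i=l[int(v),int(u)];print(i,st[i] if i else None)
# head top = the 35..60 grey part
t=((l==i)&(im.mean(2)>36)).astype(np.uint8);t=cv2.morphologyEx(t,cv2.MORPH_OPEN,np.ones((3,3)))
c=max(cv2.findContours(t,cv2.RETR_EXTERNAL,cv2.CHAIN_APPROX_NONE)[0],key=cv2.contourArea);r=cv2.minAreaRect(c);print(r,px2w(*r[0],.104,K,E).round(4))
# white collar
m=(im.min(2)>180)[int(v)-40:int(v)+30,int(u)-40:int(u)+40];vv,uu=np.nonzero(m);print("collar px",m.sum(),uu.min()+int(u)-40,uu.max()+int(u)-40,vv.min()+int(v)-40,vv.max()+int(v)-40, "pred ctr",w2px([.6562,-.043,.064],K,E))
for n in("top","scene"):
    im,K,E=cam(n);np.savez(n+"21.npz",im=im,K=K,E=E)
im=np.load("top21.npz")["im"];K,E=np.load("top21.npz")["K"],np.load("top21.npz")["E"]
im0=np.load("top0.npz")["im"]
# bar: bright pixels in front of the plate noses; sample points along shut bar
for i,tag in((im0,"t0"),(im,"now"),(np.load("t10.npz")["im"],"open")):
    print(tag,[int(i[tuple(w2px([.582+np.cos(.04)*x-np.sin(.0407)*y,.2005+.0407*x+y,z],K,E).round().astype(int)[::-1])].mean()) for x,y,z in((0,75,45),(0,60,45),(0,51,45),(0,40,45),(0,3,45),(0,-45,45),(0,-93,45),(0,-108,45)) for x,y,z in [(x/1e3,y/1e3,z/1e3)]])
ch=(np.abs(im.astype(int)-im0).max(2)>60)
n,l,st,ce=cv2.connectedComponentsWithStats(ch.astype(np.uint8))
for s in st[1:]:
    if s[4]>15:print(s)
```

```text
61.175 [ 0.6206 -0.0431  0.2314] [ 0.     1.     0.001 -0.001]
274.6448494136226 161.49109911018598
38 [264 148  20  25 462]
((273.0, 162.0), (18.0, 16.0), 90.0) [ 0.6557 -0.0415  0.104 ]
collar px 109 261 286 143 162 pred ctr [274.48161222 155.50691818]
t0 [219, 215, 215, 216, 219, 224, 227, 216]
now [220, 217, 216, 218, 222, 225, 229, 142]
open [238, 232, 104, 103, 172, 103, 104, 184]
[237  88  38  36 493]
[265  89  34  80 760]
[245  91  31  12  75]
[227  97   3  19  22]
[226 120  10  22 159]
[257 126  20  13 101]
[230 140  13  13  55]
[267 163   7  12  53]
[210 177  27  56 669]
[ 197  184   88  222 5474]
[192 189  10   9  46]
[174 190  10   8  44]
[308 193   7   7  20]
[354 192  13   5  32]
[317 231  15  15 119]
[214 254  20  12 120]
[537 302  23  29 352]
[518 321  16  12 136]
[523 334  22   6  91]
[515 371  45  49 936]
[142 372  44  48 826]
[224 383  34  22 430]
[216 407   3  13  25]
[232 414   5   6  20]
```

The pin hangs upright in the fork. I check that the bar is fully shut from over the rack.

Emit:
move_arm --commands '[[[-0.01,-0.02,-0.02,0,0,0,0.05],[-0.012,-0.03,0,0,0,0,0.05],[-0.012,-0.03,0,0,0,0,0.05],[-0.012,-0.03,0,0,0,0,0.05],[-0.012,-0.03,0,0,0,0,0.05],[-0.012,-0.03,0,0,0,0,0.05],[-0.01,-0.02,0,0,0,0,0.05],[0,0,0,0,0,0,0.05],[0,0,0,0,0,0,0.05]]]'

```text
t: 62.45
eef_pos: [0.5412, 0.1455, 0.2522]
tool_rot: [0.0, 1.0, 0.001, 0.0]
contact_force: [0.0, -0.2, 0.7]
gripper_width: 0.59
grasp_force: 0.0
```

Run:
```python
from h import *
o=bot.get_obs();p=o["eef_pos"];print(o["t"],p.round(4))
im,K,E=cam("wrist");np.savez("w22.npz",im=im,K=K,E=E)
a=np.radians(2.33);M=np.array([[np.cos(a),-np.sin(a)],[np.sin(a),np.cos(a)]])
def prof(im,K,E,y):
    xs=np.arange(-.03,.021,.001);r=[]
    for x in xs:
        w=np.array([.582,.2005])+M@[x,y];u,v=w2px([*w,.045],K,E).round().astype(int)
        r.append(int(im[v,u].mean()))
    return r
d=np.load("w3.npz")
for y in(.08,.051,.003,-.045,-.093,-.106):
    print(y,"now",prof(im,K,E,y)[10:]);print(y,"w3 ",prof(d["im"],d["K"],d["E"],y)[10:])
for h in housings(im,K,E):print(h)
im=imaging.read_camera("top");d=np.load("top0.npz")
b=np.abs(im.astype(int)-d["im"]).max(2)>60
n,l,st,ce=cv2.connectedComponentsWithStats(b.astype(np.uint8))
for s in st[1:]:
    if s[4]>25 and s[1]>60:print(s)
```

```text
62.45 [0.5412 0.1455 0.2522]
0.08 now [113, 113, 115, 114, 112, 112, 112, 115, 120, 116, 114, 113, 112, 113, 114, 112, 133, 237, 238, 235, 235, 235, 232, 230, 232, 235, 140, 100, 114, 119, 168, 168, 210, 209, 114, 114, 117, 120, 166, 205, 214]
0.08 w3  [117, 123, 121, 118, 119, 119, 121, 122, 122, 122, 120, 118, 122, 126, 126, 120, 154, 255, 244, 244, 242, 241, 240, 240, 240, 241, 219, 93, 106, 109, 109, 136, 181, 224, 220, 227, 227, 124, 129, 136, 183]
0.051 now [112, 114, 114, 117, 114, 114, 114, 115, 118, 118, 116, 113, 113, 113, 112, 109, 138, 247, 236, 233, 234, 230, 230, 228, 229, 230, 179, 96, 113, 114, 115, 117, 117, 119, 120, 116, 118, 114, 116, 115, 115]
0.051 w3  [119, 122, 121, 118, 118, 118, 120, 119, 123, 123, 121, 121, 122, 126, 127, 121, 153, 255, 243, 243, 241, 241, 239, 238, 238, 239, 219, 75, 102, 108, 108, 127, 124, 122, 119, 119, 122, 125, 126, 126, 123]
0.003 now [111, 113, 111, 111, 118, 113, 116, 117, 117, 120, 120, 117, 116, 112, 112, 111, 134, 236, 237, 237, 235, 234, 231, 228, 230, 235, 150, 126, 154, 154, 184, 185, 185, 182, 126, 109, 109, 110, 108, 115, 1
[... 1347 characters left out ...]
19, 117, 117, 117, 116, 121, 121, 121, 119, 114, 134, 243, 243, 235, 233, 234, 235, 237, 237, 241, 153, 26, 60, 196, 196, 253, 249, 249, 248, 248, 248, 248, 248, 250]
(349.5, np.int64(66), (211, 122, 24, 19), array([0.5997, 0.2058]), (np.float64(218.5), np.float64(130.9)))
(305.5, np.int64(68), (256, 120, 19, 19), array([0.6018, 0.1566]), (np.float64(264.1), np.float64(129.0)))
(329.5, np.int64(65), (297, 118, 21, 19), array([0.6039, 0.1074]), (np.float64(309.7), np.float64(127.0)))
[   98   128   118   292 13314]
[135 186   7  15  36]
[211 188   7   9  33]
[149 244  14  15 154]
[536 301  24  31 376]
[518 321  17  12 153]
[523 334  22   6  98]
[ 515  371   45   49 1059]
[131 373  24  13 146]
```

The bar profile matches the shut position seen at the start, and the housings are seated and the pin is hanging. Handing in.

```bash
python3 -c "
from h import *
print(bot.hand_in())"
```

```text
the job is handed in; nothing more can be done
None
```

I handed the job in at about 62 s: the three brass housings are home in slots 1–3, the keeper bar is shut across them, the pin hangs upright in its fork again, and the judge's result was not shown.

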